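# Rack a sample plaque and hold the curing pen on its nail

### The job

Take the nail sample plaque out of its leaning rest, stand it upright on edge, nail up, at the middle of the free slot of the rack (the slot nearer the robot), and let go of it. Then take the curing pen from its stand and hold it upright with its sprung nose on the dark spot of the nail, pressing gently so that the nose goes about half-way in. Finish while still holding the pen there, and leave the low plaque, jars, pot, file and brush undisturbed.

Things in the scene. Friction and masses are not known exactly. Their poses are not given: they have to be found in the camera images.
- plaque_centre (a point): Centre of the loose aluminium plaque, 6 mm thick (its x), 90 mm long (y), 84 mm high (z), 90 g. On its upper edge sits a white nail block, 18 x 26 x 8 mm (x, y, z), centred 30 mm towards +y; the rest of that edge is bare, for gripping across the thickness. Starts in the rest, upper edge leaning 0.6 rad towards the robot (its -x side faces down); draw it out along its own z.
- spot (a point): Middle of the dark 8 mm dot on top of the nail of the plaque, at (0, 30, 50) mm in the axes of plaque_centre; same axes as the plaque. The top of the nail is flat.
- rest: Fixed black leaning rest, 100 x 110 mm base, about 55 mm high; a slanted slot along its y holds the lower 40 mm of the plaque (walls 6 mm thick, 40 mm high on the underside, 22 mm on the upper side). Origin at table height under it.
- rack: Fixed pale wooden rack, 110 x 110 mm; origin at its underside centre, x across the slots and away from the robot, y along them. The slot at x = -27 mm is free; that at x = +27 mm holds the low plaque. Slot floors 8 mm above the table, slots 7.6 mm wide, walls 5 mm thick up to 38 mm, then flaring to about 14 mm wide at 46 mm above the table.
- slot (a point): Middle of the floor of the rack's free slot, 8 mm above the table; axes of the rack (y along the slot, z up).
- low_plaque: Low bare aluminium plaque, 6 x 90 x 42 mm, loose in the rack's far slot, its top 50 mm above the table; leave it there. Origin at the middle of its lower edge.
- pen_centre (a point): Middle of the loose curing pen: white round barrel 18 mm in diameter, 140 mm long with its nose, 100 g, hanging upright, nose down, in its stand. The point lies 70 mm above the tip of the free nose; z along the pen, up. A grey collar, 32 mm wide, from 2 mm below to 4 mm above the point rests on the stand; grip the 66 mm of barrel above it. Lift 75 mm to clear the stand.
- stand: Fixed grey pen stand, 80 x 80 mm base, 80 mm high, open left and right; the pen hangs by its collar in a 21 mm hole in the middle of the top plate, its top 152 mm above the table. Origin at its underside centre on the table.
- nose_tip (a point): Flat tip of the pen's sprung steel nose, 9 mm in diameter, on the pen's axis; z along the pen, towards its top; the nose stands 20 mm out of the barrel when free.
- nose (a joint): How far the sprung nose is pushed into the pen, 0 (free) to 0.008 m (fully in). The spring needs 1.6 N to start and 0.4 N more per mm (about 3.2 N half-way, 4.8 N fully in).
- jar_a: Loose larger jar with a black cap, 50 mm wide, 36 mm high, beyond the work; origin at its underside. Leave alone.
- jar_b: Loose larger plain jar, 54 mm wide, 40 mm high, beyond the work; origin at its underside. Leave alone.
- pot: Loose small open white pot, 56 mm wide, 30 mm high, beyond the work; origin at its underside. Leave alone.
- jar_c: Loose small jar, 34 mm wide, 30 mm high, between the fixtures on the left; origin at its underside. Leave alone.
- jar_d: Loose small jar, 34 mm wide, 30 mm high, between the fixtures on the right; origin at its underside. Leave alone.
- file: Loose flat steel nail file, 18 x 140 x 5 mm, lying at the left edge of the work; origin at its underside centre. Leave alone.
- brush: Loose thin nail brush, 147 mm long, 10 mm thick, lying at the right edge of the work. Leave alone.

How it is judged:
On the way, in this order (a step that is already met when the one before it is completed fails the run):
1. the plaque stands upright, nail up, at the middle of the free slot, let go, the pen still hanging in its stand (x of plaque_centre in the frame of rack between -0.032 and -0.022 m and y of plaque_centre in the frame of rack between -0.02 and 0.02 m and z of plaque_centre in the frame of rack between 0.046 and 0.053 m and z of spot in the frame of rack above 0.095 m and angle between plaque_centre's own z axis and vertical below 0.12 rad and angle between the y axis of plaque_centre and the y axis of rack, either way round below 0.1 rad and contact force between the fingers and plaque below 0.1 N and contact force between pen and stand above 0.2 N), for 0.3 s.
2. the pen is lifted clear of its stand (z of nose_tip in the frame of stand above 0.085 m and contact force between pen and stand below 0.05 N and contact force between the fingers and pen above 1 N), for 0.2 s.
At the end, for the whole second after the job is handed in: Plaque let go in the free slot, nail up, within 20 mm of its middle, upright within 7 and along it within 6 degrees; pen held in the fingers, upright within 8 degrees, nose tip within 7 mm of the spot, pushed in 1.2 to 7 mm, pressing with 1 to 8 N, clear of stand and rack; both still (x of plaque_centre in the frame of rack between -0.032 and -0.022 m and y of plaque_centre in the frame of rack between -0.02 and 0.02 m and z of plaque_centre in the frame of rack between 0.046 and 0.053 m and z of spot in the frame of rack above 0.095 m and angle between plaque_centre's own z axis and vertical below 0.12 rad and angle between the y axis of plaque_centre and the y axis of rack, either way round below 0.1 rad and contact force between the fingers and plaque below 0.1 N and horizontal distance between nose_tip and spot below 0.007 m and distance between nose_tip and spot below 0.008 m and angle between pen_centre's own z axis and vertical below 0.14 rad and value of joint nose between 0.0012 and 0.007 m and contact force between pen and plaque between 1 and 8 N and contact force between the fingers and pen above 1 N and contact force between pen and stand below 0.05 N and contact force between pen and rack below 0.05 N and linear speed of each of plaque, pen below 0.02 m/s); the arm keeps its last pose, push and grip.
It fails at once if a jar, the pot, the file or the brush is moved by more than 20 mm (distance of any of jar_a, jar_b, pot, jar_c, jar_d, file, brush from where it was at the start of the episode above 0.02 m).
It fails at once if the low plaque is moved by more than 12 mm (distance of low_plaque from where it was at the start of the episode above 0.012 m).
It fails at once if the pen presses on the plaque with more than 20 N (contact force between pen and plaque above 20 N).
It also fails if it takes over 54 s, if anything falls off the work surface, if the arm or the gripper's body presses on something with over 40 N, if the wrist force passes 120 N, or if a joint passes its speed limit or range.

### The arm

A 7-joint arm with a two-finger parallel gripper is mounted at the origin on the work surface. World frame = base frame: x ahead of the robot, y to its left, z up, the work surface at z = 0. Lengths are in m, angles in rad, forces in N, time in s.
With the tool pointing down it reaches from about 0.4 to 0.85 m from the base axis. Payload 10.4 kg.
Tool frame: the origin (TCP) lies at the very end of the fingers, on their centre line; the grasp point (between the pads) lies manip.hold_point_z behind it (manip.hold_point_z is the distance from the TCP to the grasp point, in m); z points along the fingers, x is the direction in which the jaws open and shut, and the axes are right-handed (so a half turn about z gives the same grasp; the last joint's range is limited). The gripper opens to 85 mm and grips with 20 to 120 N. Pads are 22 mm wide; open, the fingers measure 114 mm over their backs; the gripper's body (76 mm by 85 mm) begins 54 mm behind the grasp point. The pads swing forward as they close: fully open they stand 13 mm farther back than shut.
Start: joints at [-1.239, 0.332, -0.065, 1.46, 0.022, 1.35, -0.088], TCP at [0.217, 0.586, 0.231] pointing down, gripper open.
Joint ranges: [-2.6, 2.6], [-0.5, 2.12], [-1.47, 1.34], [0.16, 2.42], [-1.27, 4.41], [0.06, 2.06], [-2.6, 2.6]. Speed limits (rad/s): [2.22, 2.22, 2.79, 2.79, 3.14, 3.14, 3.14].

### API

Orientations are given as a unit quaternion [x, y, z, w].
In Python, from workcell import readout, camera, camera_info, manip gives the robot as it stands.
- The arm moves only by the tool play_rows, never from a script. Its argument "rows" is a list of rows, each a list of 3 entries, a list of its own where there are three numbers: the shift along the world's x, y, z in mm, then the turn, a rotation vector about the world's x, y, z in degrees, then the finger opening in mm, from 0 to 85.4. In form: [[[tx, ty, tz], [rx, ry, rz], fingers], ...]. A call has 1 to 12 rows; each row shifts and turns the commanded pose from where the row before left it; what a row does not reach is not made up. A row lasts 1/8 s, in which the tool goes at most 62.5 mm and 10.7 degrees, less where a joint would pass 70% of its speed; a pose out of reach is approached as far as the arm can. A call with a gripper value outside its range is refused whole. The fingers move at their own pace and stop on an object; "force" is the grip in N (left out, the last holds). Time passes only in rows, so rows that do not move let the fingers close. It gives the time, the measured TCP pose, the force and the opening at its end, in the units of the state.
- readout.get_obs(): the state, without advancing time (a new reading comes with each control period).
- camera(name): name is "scene" or "top" or "wrist"; returns the picture (480x640x3 uint8, blue, green, red); there is no depth.
- camera_info(name): a dict with "fx", "fy", "cx", "cy" (pixels), "k1" (the pictures are not rectified: a ray, as slopes to the right and down, at radius r is drawn at 1 + k1 r^2 times it, then the intrinsics apply), "world_from_camera" (4x4, takes a point from camera to world coordinates). Camera axes: x right, y up, looking along -z (the intrinsics and any distortion apply to the point x, -y, -z); pixel columns grow to the right and rows downward; lengths in m; the calibration is good to about 2 mm. A picture is of the moment at which its call begins: read the wrist's pose just before it. camera_info takes no time and is no camera call; for the wrist camera it gives the pose at the moment of the call.
- manip.hand_in(): hands the job in, once; it reports no verdict.
The state is a dict: "clock": time; "joint_pos": joint angles; "joint_velocities": joint speeds; "tau": joint torques, N m; "position": TCP position; "ee_rot": TCP orientation; "ft_force": force on the tool from outside, world axes, zero at the start; "torque": the same for the moment, N m; "grip_width": opening from 0.0 (shut) to 1.0 (fully open).
Only numpy, scipy, OpenCV 4.12 (cv2) and the standard library are available. Lean on these libraries where they do the work, as an engineer would, in place of code of your own. Each camera call takes 0.05 s, during which the arm holds its last target.

## Working session

There is one attempt and no reset: what is moved stays moved. The work goes in short steps, Python scripts to look and compute and a tool call to move; the robot and the scene stay as the last step left them, time stands still between calls to the robot, and variables do not carry over. Pictures are saved under pics/ and viewed, and the job is handed in when it is done.

Besides the shell and the picture viewer there is one more tool, called after ">>>" as name([rows], argument=value, ...), one row to a line, values as JSON. play_rows: Moves the arm, as the interface text tells. Its arguments: {"type":"object","properties":{"rows":{"type":"array"},"force":{"type":"number"}},"required":["rows"]}

```bash
ls; mkdir -p pics
python3 - <<'E'
from workcell import readout, camera, camera_info, manip
import cv2
print(readout.get_obs()); print(manip.hold_point_z)
for n in ["scene","top","wrist"]:
    ci=camera_info(n); print(n,ci)
    cv2.imwrite(f"pics/{n}0.png",camera(n))
E
```

```text
pics
{'clock': 0.0, 'joint_pos': array([-1.23858377,  0.33290078, -0.06470436,  1.4609478 ,  0.02156113,
        1.3499183 , -0.08852288]), 'joint_velocities': array([-0.0002427 ,  0.00036609,  0.00024123, -0.00019462,  0.00252675,
       -0.00052654,  0.00118319]), 'tau': array([-4.53235943e-04, -6.25465465e+01,  4.84872074e-02, -3.91591930e+01,
        1.61531934e-02,  1.00628956e-02,  9.50155027e-05]), 'position': array([0.21699086, 0.58570992, 0.2304948 ]), 'ee_rot': array([ 8.20798285e-01,  5.71217671e-01, -5.99025470e-04,  4.35116146e-04]), 'ft_force': array([ 0.80576147, -0.39102696,  0.985168  ]), 'torque': array([ 0.01482133,  0.02284268, -0.04784439]), 'grip_width': 0.9993331664742343}
0.0187
scene {'fx': 504.88947698484134, 'fy': 504.88947698484134, 'cx': 319.2187839807948, 'cy': 242.35645425421035, 'k1': 0.03984291440903314, 'world_from_camera': array([[-0.74942202, -0.53740486,  0.38673331,  0.9812493 ],
       [ 0.66204515, -0.6152387 ,  0.42799249,  0.46262036],
       [ 0.00792806,  0.57678191,  0.81685971,  0.9137153 ],
       [ 0.        ,  0.        ,  0.        ,  1.        ]])}
top {'fx': 458.9986696456225, 'fy': 458.9986696456225, 'cx': 321.45558663116674, 'cy': 245.73315788165596, 'k1': 0.0315608679484015, 'world_from_camera': array([[-0.01599939,  0.97188503, -0.23491168,  0.34604155],
       [-0.99986541, -0.01469828,  0.00728868,  0.01719797],
       [ 0.00363096,  0.23499668,  0.97198939,  1.10850724],
       [ 0.        ,  0.        ,  0.        ,  1.        ]])}
wrist {'fx': 337.56833990391505, 'fy': 337.56833990391505, 'cx': 315.3113777323563, 'cy': 239.74748041794018, 'k1': -0.04191851454275761, 'world_from_camera': array([[ 0.34642627, -0.88911892, -0.29909261,  0.14015788],
       [ 0.93807633,  0.32791245,  0.11174175,  0.61363724],
       [-0.00127551, -0.31928198,  0.9476589 ,  0.37267602],
       [ 0.        ,  0.        ,  0.        ,  1.        ]])}
```

View pics/scene0.png

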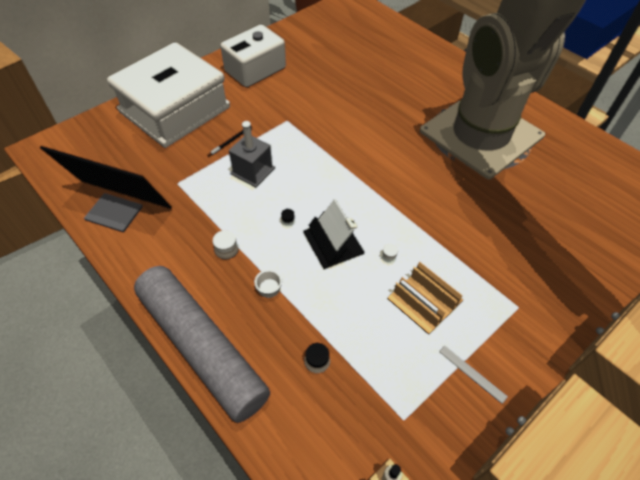

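View pics/top0.png

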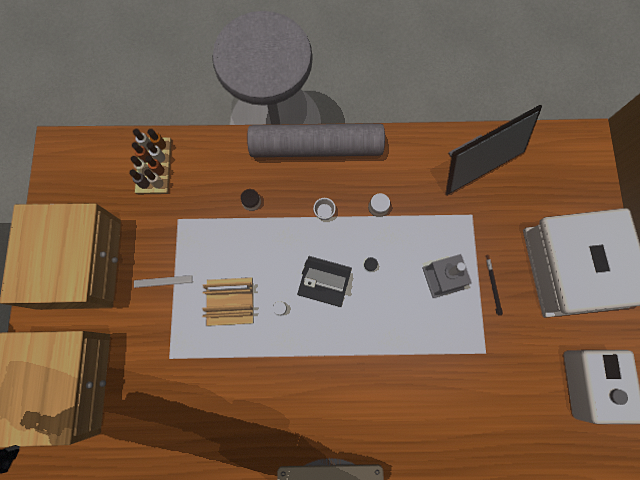

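View pics/wrist0.png

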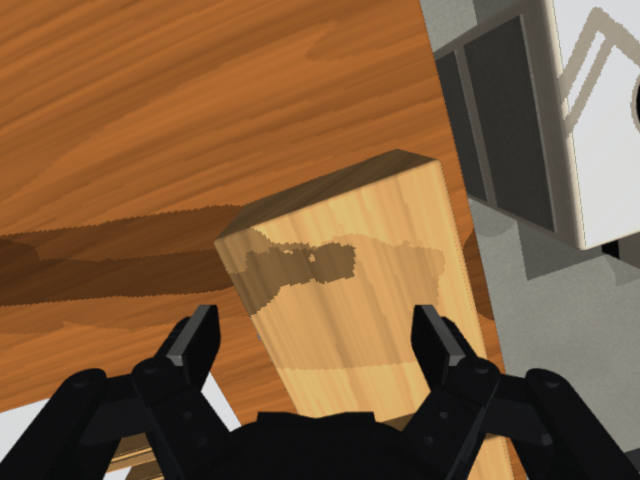

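The top view shows the rack at about (229,302), the rest and plaque at (325,281), and the pen stand at (447,275). Next I'll zoom in on those and on the scene view.

```bash
cat > h.py <<'E'
import numpy as np, cv2
from workcell import readout, camera, camera_info, manip
from scipy.spatial.transform import Rotation as R
def K(ci): return np.array([[ci['fx'],0,ci['cx']],[0,ci['fy'],ci['cy']],[0,0,1]]),np.array([ci['k1'],0,0,0,0.])
def ray(ci,uv):
    k,d=K(ci); p=cv2.undistortPoints(np.array(uv,float).reshape(-1,1,2),k,d).reshape(-1,2)
    T=ci['world_from_camera']; v=np.c_[p[:,0],-p[:,1],-np.ones(len(p))]@T[:3,:3].T
    return T[:3,3],v/np.linalg.norm(v,axis=1)[:,None]
def onz(ci,uv,z):
    o,v=ray(ci,uv); return o+v*((z-o[2])/v[:,2])[:,None]
def tri(obs):  # list of (ci,uv)
    A=np.zeros((3,3));b=np.zeros(3);L=[]
    for ci,uv in obs:
        o,v=ray(ci,[uv]);M=np.eye(3)-np.outer(v[0],v[0]);A+=M;b+=M@o;L.append((o,M))
    p=np.linalg.solve(A,b); return p,[float(np.linalg.norm(M@(p-o))*1000) for o,M in L]
def proj(ci,P):
    T=np.linalg.inv(ci['world_from_camera']);q=np.atleast_2d(P)@T[:3,:3].T+T[:3,3];q[:,1:]*=-1
    k,d=K(ci);return cv2.projectPoints(q.reshape(-1,1,3),np.zeros(3),np.zeros(3),k,d)[0].reshape(-1,2)
def shot(n,f):
    ci=camera_info(n);im=camera(n);cv2.imwrite(f'pics/{f}.png',im);np.save(f'pics/{f}.npy',ci,allow_pickle=True);return im,ci
def ld(f): return cv2.imread(f'pics/{f}.png'),np.load(f'pics/{f}.npy',allow_pickle=True).item()
def crop(im,x,y,w,h,s,f): cv2.imwrite(f'pics/{f}.png',cv2.resize(im[y:y+h,x:x+w],None,fx=s,fy=s,interpolation=cv2.INTER_CUBIC))
E
python3 - <<'E'
from h import *
for n in ["scene","top"]: np.save(f'pics/{n}0.npy',camera_info(n),allow_pickle=True)
im,ci=ld('top0'); crop(im,190,240,300,100,2.6,'t_crop')
print(onz(ci,[(229,302),(325,281),(447,275),(460,267),(281,308),(371,264)],0.03).round(3))
im,ci=ld('scene0'); crop(im,220,110,260,230,3,'s_crop')
E
```

```text
[[ 0.474  0.228  0.03 ]
 [ 0.52   0.002  0.03 ]
 [ 0.531 -0.288  0.03 ]
 [ 0.549 -0.321  0.03 ]
 [ 0.458  0.106  0.03 ]
 [ 0.56  -0.109  0.03 ]]
```

View pics/t_crop.png

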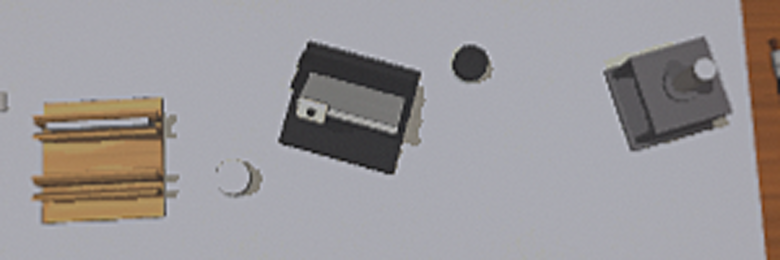

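View pics/s_crop.png

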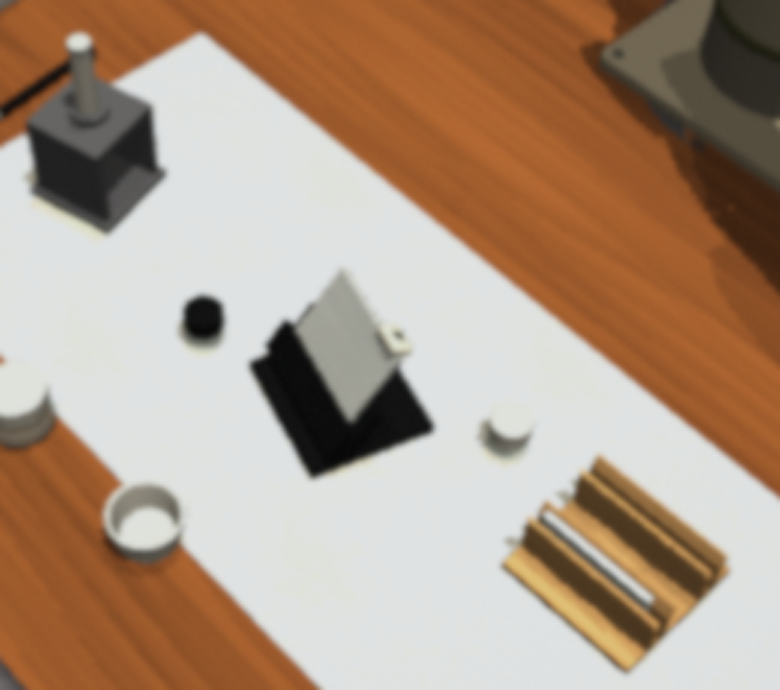

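>>> play_rows([
  [[29,-52,4],[0,0,-8.7],85],
  [[29,-52,4],[0,0,-8.7],85],
  [[29,-52,4],[0,0,-8.7],85],
  [[29,-52,4],[0,0,-8.7],85],
  [[29,-52,4],[0,0,-8.7],85],
  [[29,-52,4],[0,0,-8.7],85],
  [[29,-52,4],[0,0,-8.7],85],
  [[29,-52,4],[0,0,-8.7],85],
  [[0,0,0],[0,0,0],85],
])

```text
clock: 1.27
position: [0.4511, 0.1655, 0.2638]
ee_rot: [1.0, -0.004, 0.001, 0.0]
ft_force: [0.7, 0.9, 1.1]
grip_width: 0.997
```

Run:
```python
from h import *
o=readout.get_obs();print(o['clock'],o['position'],o['ee_rot'])
shot('wrist','w1')
```

```text
1.275 [0.45107467 0.16550731 0.26375198] [ 9.99990442e-01 -4.33806706e-03  5.32762397e-04  1.18131555e-04]
```

View pics/w1.png

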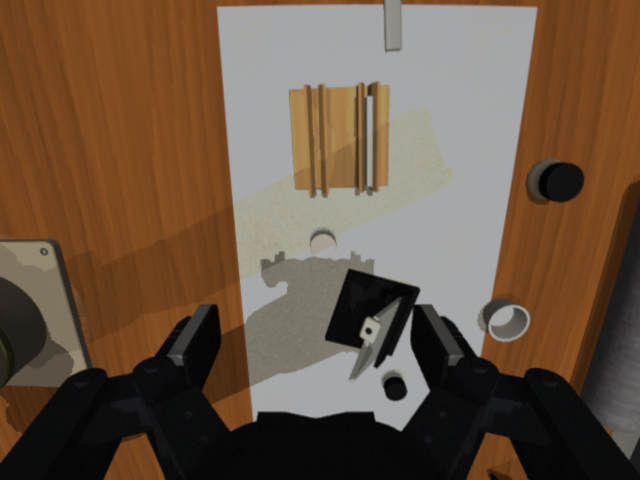

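The wrist view shows the rack at (340,137) with its free slot at columns 308–325, the plaque and nail near (372,328), and jar_c at (322,242). Next I'll move closer to the rack.

>>> play_rows([
  [[8,5,-55],[0,0,0],85],
  [[7,5,-55],[0,0,0],85],
  [[0,0,0],[0,0,0],85],
  [[0,0,0],[0,0,0],85],
])

```text
clock: 1.82
position: [0.4645, 0.181, 0.1552]
ee_rot: [1.0, 0.001, 0.001, -0.0]
ft_force: [-0.0, -0.2, 0.4]
grip_width: 0.995
```

Run:
```python
from h import *
o=readout.get_obs();print(o['clock'],o['position'])
im,ci=shot('wrist','w2')
im1,_=ld('w1'); crop(im1,270,60,150,150,5,'w1c')
```

```text
1.825 [0.46446302 0.18096887 0.15517341]
```

View pics/w2.png

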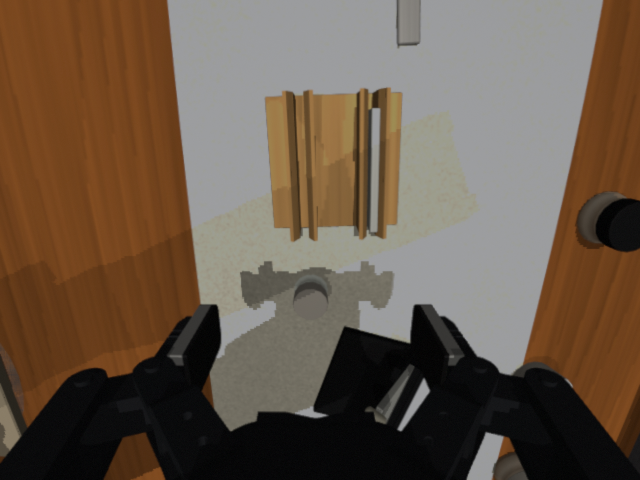

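View pics/w1c.png

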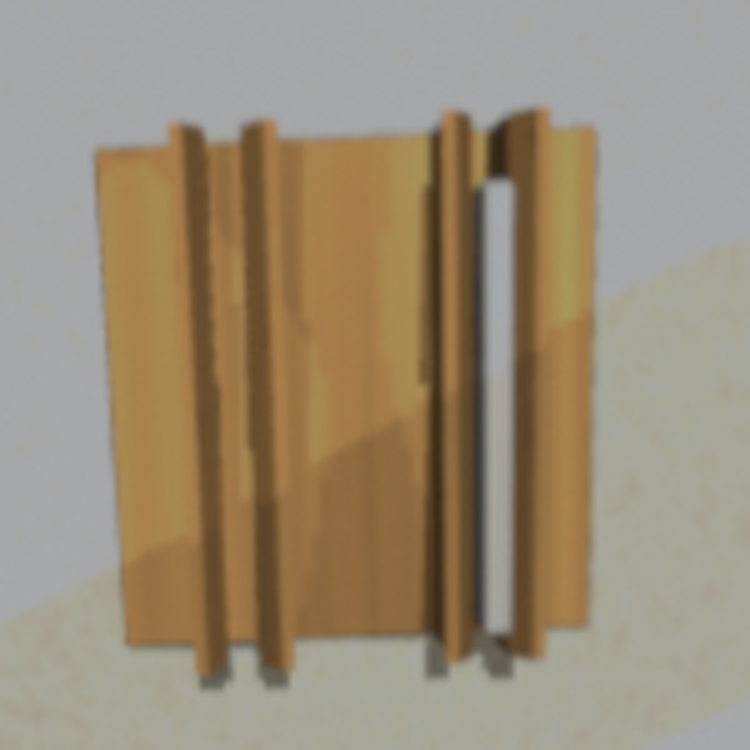

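Run:
```python
from h import *
im,ci=ld('w2'); crop(im,255,80,160,80,5,'w2c1');crop(im,255,180,160,80,5,'w2c2')
```

```text
(no output)
```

View pics/w2c1.png

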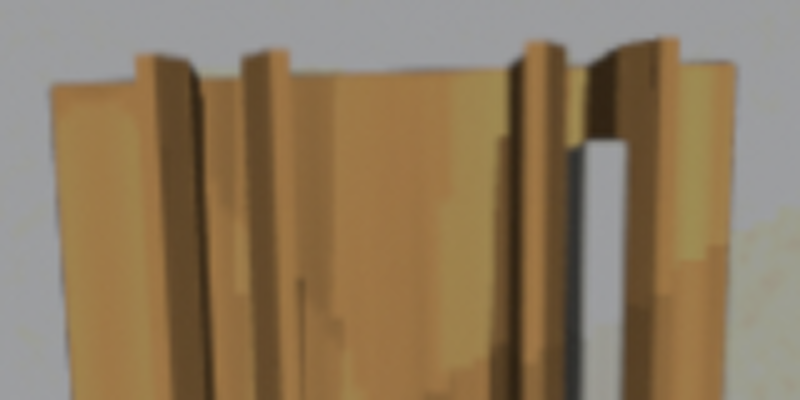

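View pics/w2c2.png

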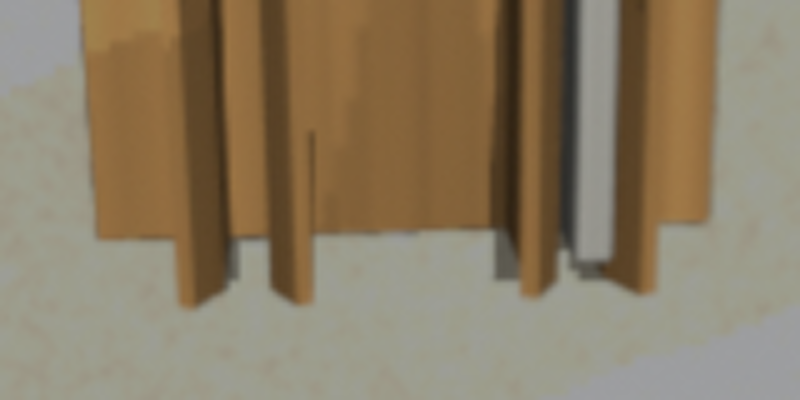

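Run:
```python
from h import *
_,c2=ld('w2');_,c1=ld('w1')
f2=(255+213/5,80+51/5);n2=(255+246.5/5,180+304/5)
f1=(270+222/5,60+123/5);n1=(270+244.5/5,60+672/5)
off=np.array([-.4,-.4]) # resize half-pixel
f2,n2,f1,n1=[np.array(a)+off for a in(f2,n2,f1,n1)]
F,e=tri([(c1,f1),(c2,f2)]);print(F,e)
N,e2=tri([(c1,n1),(c2,n2)]);print(N,e2)
for c,f,n in((c1,f1,n1),(c2,f2,n2)):
    P=onz(c,[f,n],.046);print(P,np.linalg.norm(P[1]-P[0]));d=P[0]-P[1];print('mid',P.mean(0),'yaw',np.degrees(np.arctan2(-d[0],d[1])))
# base corners z=0? 
b=[(255+53/5,80+86/5),(255+735/5,80+63/5),(255+98/5,180+238/5),(255+710/5,180+222/5)]
for z in(0.,.008): P=onz(c2,np.array(b)-.4,z);print(P,P.mean(0))
_,t=ld('top0');_,s=ld('scene0')
# top-view base corners in t_crop scale2.6 off 190,240
tb=[(42,103),(163,97),(43,222),(165,217)]
P=onz(t,np.array(tb)/2.6+[190,240],.008);print('top',P,P.mean(0))
```

```text
[0.45128281 0.28798472 0.03312532] [0.1492379304475192, 0.14923793044760367]
[0.4554973  0.17764619 0.04705564] [0.3885362963871414, 0.38853629638713594]
[[0.45125293 0.28669813 0.046     ]
 [0.45513526 0.17755648 0.046     ]] 0.10921067735930083
mid [0.4531941  0.23212731 0.046     ] yaw 2.037236145534435
[[0.45194119 0.28658224 0.046     ]
 [0.45583456 0.17717304 0.046     ]] 0.10947845928496518
mid [0.45388788 0.23187764 0.046     ] yaw 2.0380319030568583
[[0.42344888 0.28572529 0.        ]
 [0.5351104  0.28987685 0.        ]
 [0.42716965 0.17435001 0.        ]
 [0.53946494 0.17776378 0.        ]] [0.48129847 0.23192898 0.        ]
[[0.42453961 0.28508749 0.008     ]
 [0.53319643 0.28912734 0.008     ]
 [0.42816026 0.17670922 0.008     ]
 [0.5374338  0.18003112 0.008     ]] [0.48083252 0.23273879 0.008     ]
top [[0.5320147  0.28884695 0.008     ]
 [0.53583412 0.17679989 0.008     ]
 [0.42285141 0.28306261 0.008     ]
 [0.4253594  0.17274801 0.008     ]] [0.47901491 0.23036436 0.008     ]
```

Slot middle: (0.4538, 0.232), yaw +2.0°. The two wrist views agree to under 1 mm, and the lip heights come out at 33 and 47 mm against 46 given. Now the plaque.

>>> play_rows([
  [[10,-45,20],[0,0,-3],85],
  [[5,-58,10],[0,0,-4],85],
  [[5,-58,0],[0,0,-4],85],
  [[0,-58,0],[0,0,-4],85],
  [[0,-11,-20],[0,0,0],85],
  [[0,0,0],[0,0,0],85],
  [[0,0,0],[0,0,0],85],
])

```text
clock: 2.75
position: [0.4849, -0.0487, 0.1649]
ee_rot: [0.992, -0.129, 0.001, -0.001]
ft_force: [0.3, 0.3, 0.8]
grip_width: 0.995
```

Run:
```python
from h import *
o=readout.get_obs();print(o['clock'],o['position'])
im,ci=shot('wrist','w3')
crop(im,200,60,240,220,3.3,'w3c')
```

```text
2.75 [ 0.48487516 -0.04869525  0.16486643]
```

View pics/w3.png

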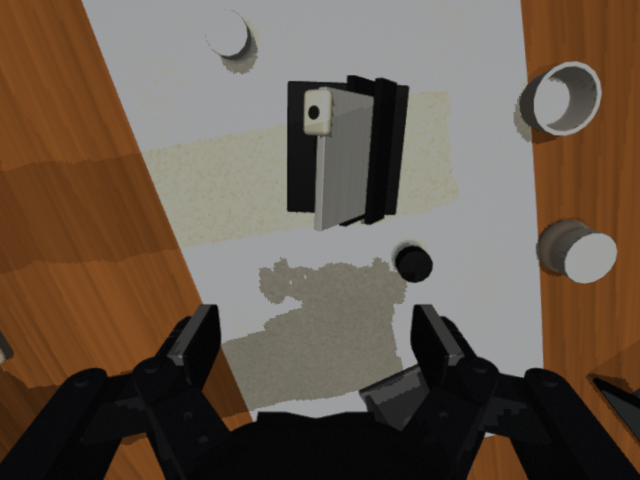

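View pics/w3c.png

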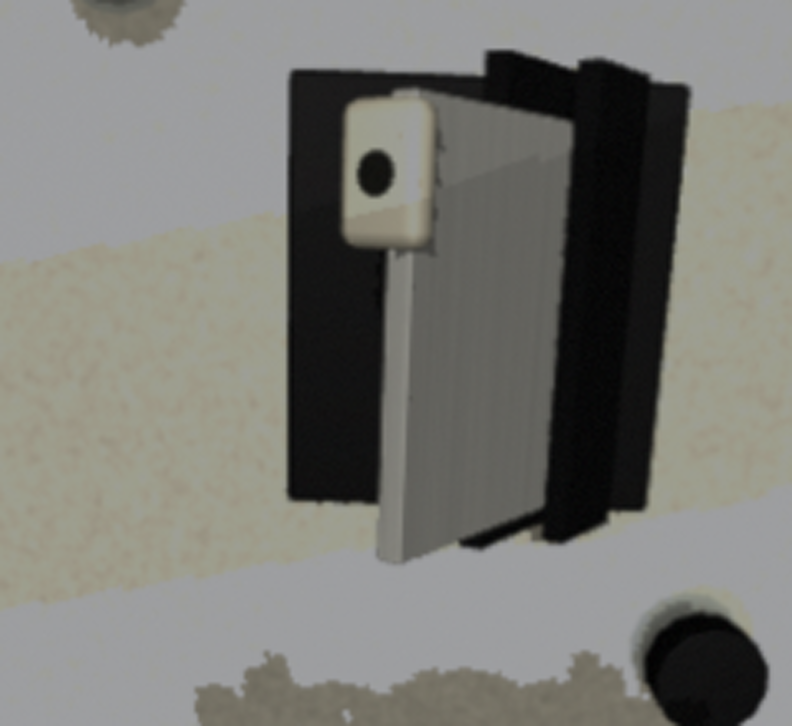

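The nail's dot is at about (314,113). The bare edge runs along columns 316–324 down to about row 230. A second, shifted view is next, for heights.

>>> play_rows([
  [[-40,20,5],[0,0,0],60],
  [[-40,20,5],[0,0,0],60],
  [[0,0,0],[0,0,0],60],
  [[0,0,0],[0,0,0],60],
])

```text
clock: 3.3
position: [0.4049, -0.0094, 0.1742]
ee_rot: [0.992, -0.129, 0.001, -0.0]
ft_force: [0.7, 0.1, -0.6]
grip_width: 0.701
```

Run:
```python
from h import *
o=readout.get_obs();print(o['clock'],o['position'])
im,ci=shot('wrist','w4')
crop(im,300,80,240,220,3.3,'w4c')
```

```text
3.3 [ 0.40491102 -0.00935104  0.1742369 ]
```

View pics/w4c.png

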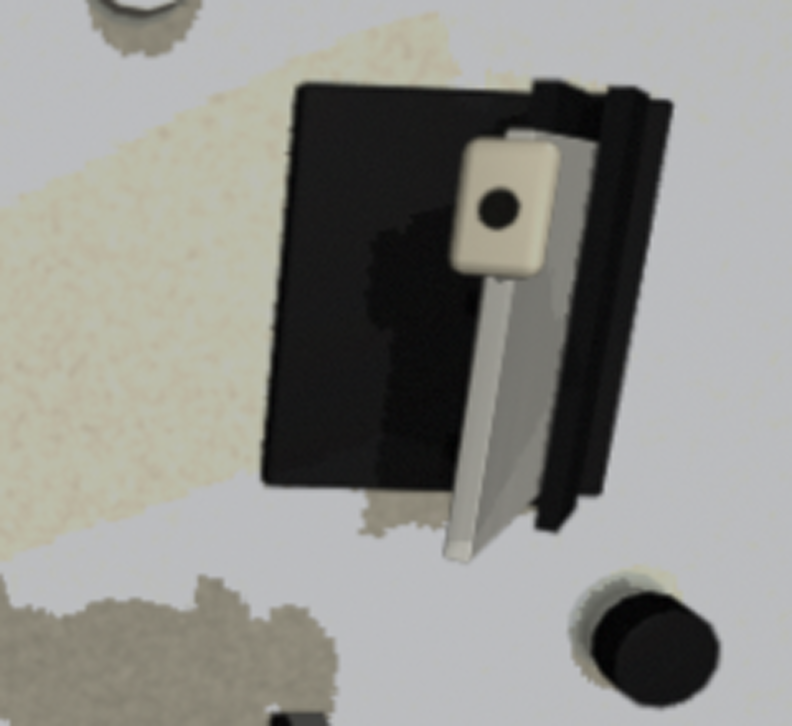

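Run:
```python
from h import *
_,c3=ld('w3');_,c4=ld('w4')
a=lambda p:np.array(p)/3.3+[200,60]-.35
b=lambda p:np.array(p)/3.3+[300,80]-.35
S,e=tri([(c3,a((375,173))),(c4,b((498,209)))]);print('spot',S,e)
C,e=tri([(c3,a((403,561))),(c4,b((467,561)))]);print('corner+x',C,e)
D,e=tri([(c3,a((377,557))),(c4,b((444,555)))]);print('corner-x',D,e)
J=onz(c3,[a((291,71)),a((689,87)),a((291,499)),a((645,509))],0.004);print(J)
d=J[0]-J[2];print('yaw',np.degrees(np.arctan2(-d[0],d[1])));d=J[1]-J[3];print('yaw',np.degrees(np.arctan2(-d[0],d[1])))
M=(C+D)/2
for yaw in (-13.,-14.,-15,-16):
    y=np.radians(yaw);Rm=R.from_euler('z',y).as_matrix()@R.from_euler('y',-.6).as_matrix()
    c_s=S-Rm@[0,.03,.05]; c_m=M-Rm@[0,-.045,.042]
    print(yaw,c_s,c_m,(c_s-c_m)*1000)
    c=(c_s+c_m)/2
    for cc,n in((c3,'c3'),(c4,'c4')): print(n,proj(cc,[c+Rm@q for q in([0,.03,.05],[.003,-.045,.042],[-.003,-.045,.042])]).round(1).tolist())
print(a((375,173)),a((403,561)),a((377,557)),b((498,209)),b((467,561)),b((444,555)))
```

```text
spot [0.50703598 0.03811972 0.09542496] [0.038090720780919615, 0.03809072078079704]
corner+x [ 0.49327185 -0.03596962  0.0871468 ] [0.21598309715494765, 0.21598309715493336]
corner-x [ 0.48842341 -0.03350977  0.08715742] [0.05123657141676235, 0.05123657141676673]
[[ 0.49363802  0.07058037  0.004     ]
 [ 0.58951967  0.04184412  0.004     ]
 [ 0.46307055 -0.03500842  0.004     ]
 [ 0.55824199 -0.0630869   0.004     ]]
yaw -16.145487322752142
yaw -16.598187348641734
-13.0 [0.52779598 0.00253778 0.05415818] [0.5240776  0.00377225 0.05248801] [ 3.7183824  -1.23447184  1.67017193]
c3 [[310.0, 112.0], [324.4, 230.3], [317.0, 229.1]]
c4 [[447.1, 142.6], [445.0, 249.9], [436.6, 248.5]]
-14.0 [0.52717183 0.00218088 0.05415818] [0.52474466 0.00318644 0.05248801] [ 2.42716495 -1.00555611  1.67017193]
c3 [[311.1, 111.9], [323.5, 230.4], [316.1, 229.1]]
c4 [[448.1, 142.6], [444.1, 250.0], [435.7, 248.5]]
-15 [0.52654154 0.00183494 0.05415818] [0.5254014  0.00258908 0.05248801] [ 1.14013929 -0.7541404   1.67017193]
c3 [[312.2, 111.8], [322.5, 230.6], [315.1, 229.1]]
c4 [[449.1, 142.5], [443.2, 250.1], [434.8, 248.5]]
-16 [0.52590531 0.00150005 0.05415818] [0.52604762 0.00198035 0.05248801] [-0.14230255 -0.48030129  1.67017193]
c3 [[313.3, 111.8], [321.5, 230.7], [314.2, 229.1]]
c4 [[450.1, 142.5], [442.2, 250.2], [433.9, 248.5]]
[313.28636364 112.07424242] [321.77121212 229.65      ] [313.89242424 228.43787879] [450.55909091 142.98333333] [441.16515152 249.65      ] [434.19545455 247.83181818]
```

```bash
cat >> h.py <<'E'
def plan(Pt,Rt,Pc=None,Rc=None):
    o=readout.get_obs();Pc=o['position'] if Pc is None else Pc;Rc=R.from_quat(o['ee_rot']) if Rc is None else Rc
    print('shift mm',((Pt-Pc)*1000).round(1),'rot deg',np.degrees((Rt*Rc.inv()).as_rotvec()).round(2))
E
python3 - <<'E'
from h import *
Rm=R.from_euler('z',-16.2,degrees=True)*R.from_euler('y',-.6)
Rt=Rm*R.from_matrix(np.diag([1.,-1,-1]))
c=np.array([.526,.0017,.0535])
T=c+Rm.apply([0,-.008,.0113]);A=c+Rm.apply([0,-.008,.0813])
print(T,A);plan(A,Rt);print(((T-A)*1000).round(1), Rm.apply([0,0,1]))
E
```

```text
[ 0.51764096 -0.00420226  0.06282629] [0.47968537 0.00682486 0.12059979]
shift mm [ 74.7  16.5 -53.3] rot deg [ -9.22 -33.05  -1.27]
[ 38.  -11.  -57.8] [-0.5422226   0.15753023  0.82533561]
```

>>> play_rows([
  [[10,4,0],[-2.3,-8.26,-0.32],35],
  [[15,4,-10],[-2.3,-8.26,-0.32],35],
  [[20,4,-20],[-2.31,-8.26,-0.32],35],
  [[29.7,4.5,-23.3],[-2.31,-8.27,-0.31],35],
  [[0,0,0],[0,0,0],35],
  [[0,0,0],[0,0,0],35],
])

```text
clock: 4.1
position: [0.4651, -0.0016, 0.1401]
ee_rot: [0.955, -0.139, 0.257, 0.043]
ft_force: [0.3, 0.0, -0.3]
grip_width: 0.41
```

Run:
```python
from h import *
o=readout.get_obs();print(o['clock'],o['position'])
Rm=R.from_euler('z',-16.2,degrees=True)*R.from_euler('y',-.6)
Rt=Rm*R.from_matrix(np.diag([1.,-1,-1]))
c=np.array([.526,.0017,.0535])
plan(c+Rm.apply([0,-.008,.0113]),Rt)
im,ci=shot('wrist','w5')
print(proj(ci,[c+Rm.apply(q) for q in([0,.03,.05],[.003,-.045,.042],[-.003,-.045,.042])]).round(1))
```

```text
4.1 [ 0.46505517 -0.00158885  0.14010598]
shift mm [ 52.6  -2.6 -77.3] rot deg [-0.58 -4.23  0.59]
[[319.5 181.9]
 [324.4 291.4]
 [315.5 291.1]]
```

View pics/w5.png

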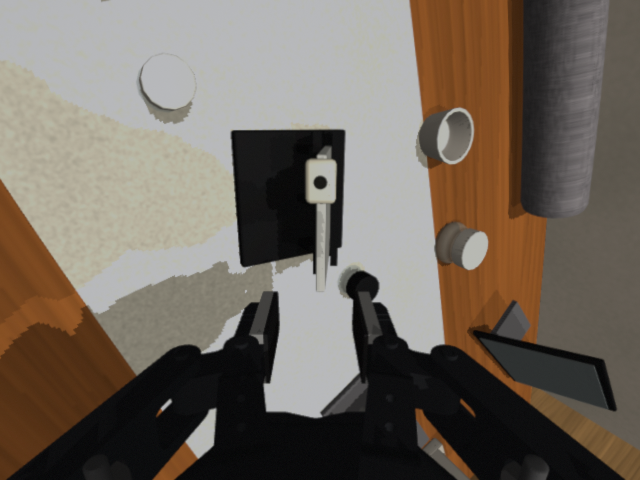

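Dot predicted at (319.5,182), seen at (320,182), so the pose is confirmed. The jaws straddle the edge.

>>> play_rows([
  [[14,-11,-20],[-0.58,-4.23,0.59],35],
  [[0,0,0],[0,0,0],35],
])

```text
clock: 4.4
position: [0.4711, -0.0066, 0.1364]
ee_rot: [0.951, -0.138, 0.273, 0.045]
ft_force: [0.8, -0.3, -0.6]
grip_width: 0.413
```

Run:
```python
from h import *
Rm=R.from_euler('z',-16.2,degrees=True)*R.from_euler('y',-.6)
Rt=Rm*R.from_matrix(np.diag([1.,-1,-1]))
c=np.array([.526,.0017,.0535])
plan(c+Rm.apply([0,-.008,.0113]),Rt)
o=readout.get_obs();print(Rm.inv().apply(o['position']-c))
```

```text
shift mm [ 46.6   2.4 -73.6] rot deg [-0.09 -2.3   0.46]
[ 0.00520592 -0.02332046  0.09689561]
```

>>> play_rows([
  [[8,6,-4],[-0.05,-1.15,0.23],35],
  [[8,5,-4],[-0.04,-1.15,0.23],35],
  [[0,0,0],[0,0,0],35],
])

```text
clock: 4.78
position: [0.4872, 0.0061, 0.1284]
ee_rot: [0.946, -0.133, 0.293, 0.041]
ft_force: [-0.9, -0.4, -0.4]
grip_width: 0.415
```

Run:
```python
from h import *
Rm=R.from_euler('z',-16.2,degrees=True)*R.from_euler('y',-.6)
Rt=Rm*R.from_matrix(np.diag([1.,-1,-1]))
c=np.array([.526,.0017,.0535])
plan(c+Rm.apply([0,-.008,.0113]),Rt)
o=readout.get_obs();print(Rm.inv().apply(o['position']-c),o['joint_pos'])
```

```text
shift mm [ 30.4 -10.3 -65.6] rot deg [ 0.   -0.01 -0.19]
[ 0.01057228 -0.00655516  0.08356654] [-0.16010547 -0.20347036 -0.16955945  2.39724785  0.62572086  0.52407413
 -1.09567932]
```

>>> play_rows([
  [[5.2,-2.1,-17.4],[0,0,0],35],
  [[5.2,-2.2,-17.2],[0,0,0],35],
  [[0,0,0],[0,0,0],35],
])

```text
clock: 5.15
position: [0.4971, 0.0008, 0.0931]
ee_rot: [0.946, -0.133, 0.292, 0.042]
ft_force: [-0.1, 0.2, 0.4]
grip_width: 0.409
```

Run:
```python
from h import *
Rm=R.from_euler('z',-16.2,degrees=True)*R.from_euler('y',-.6)
Rt=Rm*R.from_matrix(np.diag([1.,-1,-1]))
c=np.array([.526,.0017,.0535])
plan(c+Rm.apply([0,-.008,.0113]),Rt)
o=readout.get_obs();print(Rm.inv().apply(o['position']-c),o['joint_pos'])
im,ci=shot('wrist','w6')
```

```text
shift mm [ 20.6  -5.  -30.3] rot deg [ 0.06 -0.08 -0.12]
[-0.0003717  -0.00891119  0.04824665] [-0.09185708 -0.10448746 -0.21794861  2.40791297  0.77142584  0.43782528
 -1.23770922]
```

View pics/w6.png

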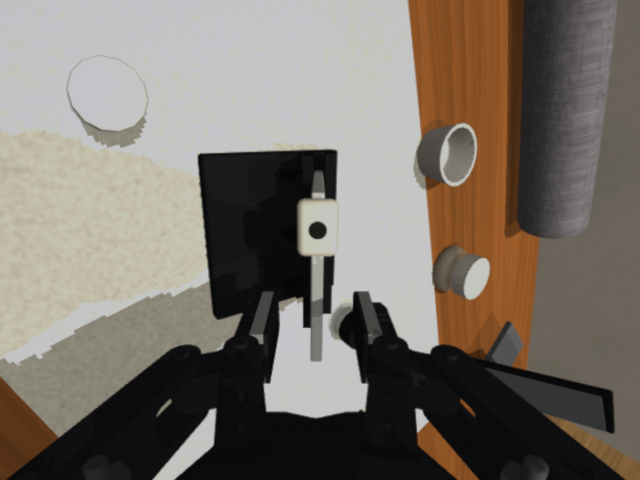

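The edge at column 317 is centred between the jaws, which span 268–362. Going down.

>>> play_rows([
  [[10.3,-2.5,-15.2],[0,0,0],35],
  [[10.3,-2.5,-15],[0,0,0],35],
  [[0,0,0],[0,0,0],35],
])

```text
clock: 5.58
position: [0.5182, -0.004, 0.0636]
ee_rot: [0.946, -0.133, 0.293, 0.042]
ft_force: [-0.2, -0.1, -0.3]
grip_width: 0.412
```

Run:
```python
from h import *
Rm=R.from_euler('z',-16.2,degrees=True)*R.from_euler('y',-.6)
Rt=Rm*R.from_matrix(np.diag([1.,-1,-1]))
c=np.array([.526,.0017,.0535])
plan(c+Rm.apply([0,-.008,.0113]),Rt)
o=readout.get_obs();print(Rm.inv().apply(o['position']-c),o['joint_pos'],o['ft_force'])
```

```text
shift mm [-0.6 -0.2 -0.8] rot deg [ 0.05  0.01 -0.12]
[ 0.00087054 -0.0076215   0.01168828] [-0.06398919  0.01141029 -0.22029636  2.38529401  0.97119637  0.3785286
 -1.41671728] [-0.23561234 -0.12563349 -0.29730079]
```

Close on the plaque.

>>> play_rows([
  [[-0.6,-0.2,0],[0,0,0],0],
  [[0,0,0],[0,0,0],0],
  [[0,0,0],[0,0,0],0],
  [[0,0,0],[0,0,0],0],
  [[0,0,0],[0,0,0],0],
  [[0,0,0],[0,0,0],0],
], force=60)

```text
clock: 6.32
position: [0.5176, -0.0038, 0.0646]
ee_rot: [0.946, -0.133, 0.294, 0.041]
ft_force: [-6.3, 1.2, 8.9]
grip_width: 0.06
```

Run:
```python
from h import *
o=readout.get_obs();print(o['position'],o['ee_rot'],o['grip_width']*85.4,o['ft_force'])
Rc=R.from_quat(o['ee_rot']);print('retreat dir',-Rc.as_matrix()[:,2])
```

```text
[ 0.51763243 -0.0037587   0.0646162 ] [ 0.94561996 -0.13344411  0.29376263  0.04121992] 5.089629878926038 [-6.29683775  1.17998267  8.94562145]
retreat dir [-0.5445745   0.15635855  0.82400887]
```

>>> play_rows([
  [[-5.4,1.6,8.2],[0,0,0],0],
  [[-5.4,1.6,8.2],[0,0,0],0],
  [[-5.5,1.5,8.3],[0,0,0],0],
  [[0,0,0],[0,0,0],0],
])

```text
clock: 6.82
position: [0.5014, 0.0009, 0.0893]
ee_rot: [0.946, -0.133, 0.294, 0.041]
ft_force: [0.2, -0.2, -0.5]
grip_width: 0.057
```

Run:
```python
from h import *
o=readout.get_obs();print(o['position'],o['joint_pos'],o['grip_width']*85.4,o['ft_force'])
Rm=R.from_euler('z',-16.2,degrees=True)*R.from_euler('y',-.6)
c=np.array([.526,.0017,.0535]);print(Rm.inv().apply(o['position']-c))
im,ci=shot('wrist','w7')
```

```text
[0.5014012  0.00090037 0.08928129] [-0.05516326 -0.08541412 -0.25059849  2.40338125  0.80191663  0.42284667
 -1.26677765] 4.85043474873457 [ 0.18256254 -0.19493847 -0.46080048]
[ 0.00089162 -0.00763073  0.04274363]
```

View pics/w7.png

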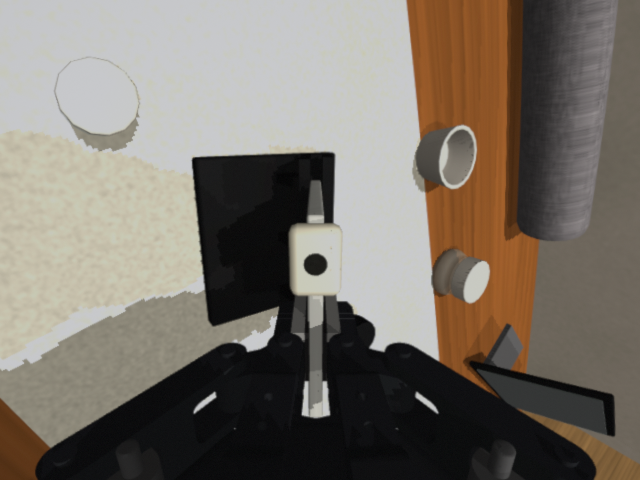

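The plaque is held and sliding out, with the dot at (315,264). I keep drawing it out, then lift.

>>> play_rows([
  [[-4.2,1.2,14],[0,0,0],0],
  [[-4,1.2,15],[0,0,0],0],
  [[-2,1,20],[0,0,0],0],
  [[0,0,30],[0,0,0],0],
  [[0,0,30],[0,0,0],0],
  [[0,0,0],[0,0,0],0],
])

```text
clock: 7.62
position: [0.4922, 0.0045, 0.1994]
ee_rot: [0.945, -0.134, 0.295, 0.041]
ft_force: [0.7, -1.6, -2.0]
grip_width: 0.057
```

Run:
```python
from h import *
o=readout.get_obs();print(o['clock'],o['position'],o['joint_pos'],o['grip_width']*85.4,o['ft_force'])
Rt=R.from_euler('z',2.04,degrees=True)*R.from_matrix(np.diag([1.,-1,-1]))
plan(np.array([.454,.232,.2]),Rt)
```

```text
7.625 [0.49215599 0.00451942 0.19937357] [-0.13121403 -0.30479651 -0.1733345   2.30517779  0.44276129  0.66800302
 -0.87579535] 4.901245575150033 [ 0.74225267 -1.59854251 -2.01946587]
shift mm [-38.2 227.5   0.6] rot deg [ 4.13 34.51 17.57]
```

>>> play_rows([
  [[-6.3,36.7,0],[0.69,5.75,2.93],0],
  [[-6.3,36.7,0],[0.69,5.75,2.93],0],
  [[-6.3,36.7,0],[0.69,5.75,2.93],0],
  [[-6.3,36.7,0],[0.69,5.75,2.93],0],
  [[-6.3,36.7,0],[0.69,5.75,2.93],0],
  [[-6.3,36.7,0],[0.69,5.76,2.93],0],
  [[0,0,0],[0,0,0],0],
  [[0,0,0],[0,0,0],0],
])

```text
clock: 8.62
position: [0.4531, 0.2234, 0.1958]
ee_rot: [1.0, 0.018, -0.002, 0.002]
ft_force: [0.6, -0.2, -1.4]
grip_width: 0.06
```

Run:
```python
from h import *
Rt=R.from_euler('z',2.04,degrees=True)*R.from_matrix(np.diag([1.,-1,-1]))
plan(np.array([.4541,.2244,.13]),Rt)
im,ci=shot('wrist','w8');o=readout.get_obs();print(o['position'],o['ee_rot'])
im,ci=shot('scene','s8');crop(im,330,130,200,200,3.5,'s8c')
```

```text
shift mm [  1.    1.  -65.8] rot deg [ 0.19 -0.24  0.  ]
[0.45310387 0.22320451 0.19623821] [ 0.99984314  0.01756249 -0.00181674  0.00140079]
```

View pics/w8.png

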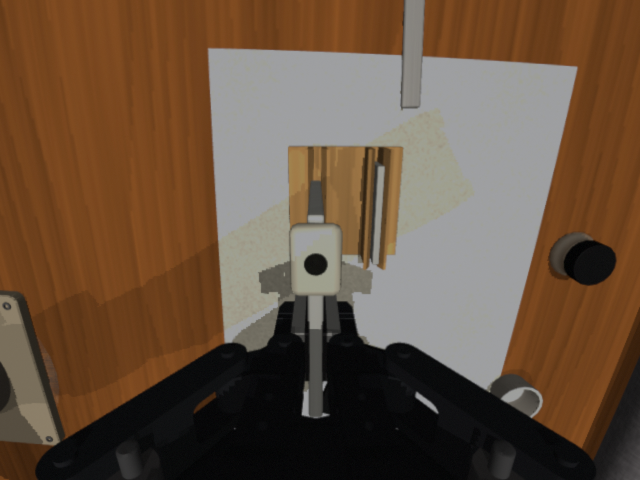

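View pics/s8c.png

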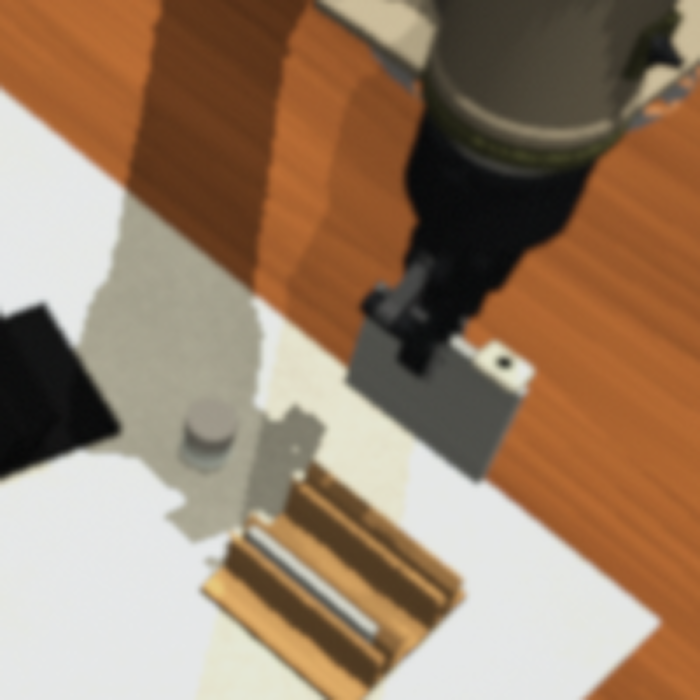

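Run:
```python
from h import *
_,c=ld('w8');o=readout.get_obs();Rc=R.from_quat(o['ee_rot'])
for z in(.230,.234,.238):
    P=onz(c,[(315.6,264.5)],z)[0];print(z,P,(Rc.inv().apply(P-o['position'])*1000).round(1))
```

```text
0.23 [0.45208128 0.25942518 0.23      ] [  0.1 -36.1 -33.4]
0.234 [0.45202976 0.2611189  0.234     ] [  0.1 -37.8 -37.4]
0.238 [0.45197824 0.26281261 0.238     ] [  0.1 -39.5 -41.4]
```

>>> play_rows([
  [[1,1.2,-22],[0.19,-0.24,0],0],
  [[0,0,-22],[0,0,0],0],
  [[0,0,-22],[0,0,0],0],
  [[0,0,0],[0,0,0],0],
  [[0,0,0],[0,0,0],0],
])

```text
clock: 9.35
position: [0.4546, 0.2254, 0.1322]
ee_rot: [1.0, 0.018, 0.001, -0.001]
ft_force: [0.1, 0.1, -0.5]
grip_width: 0.058
```

Run:
```python
from h import *
Rt=R.from_euler('z',2.04,degrees=True)*R.from_matrix(np.diag([1.,-1,-1]))
plan(np.array([.4540,.2244,.10]),Rt)
im,ci=shot('wrist','w9');crop(im,250,100,200,140,4,'w9c')
```

```text
shift mm [ -0.6  -1.  -32.2] rot deg [-0.13  0.13 -0.03]
```

View pics/w9c.png

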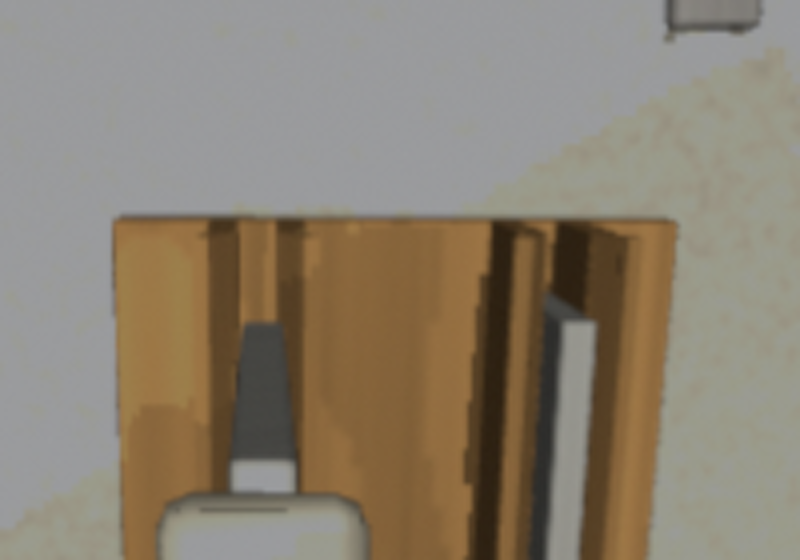

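Run:
```python
from h import *
_,c=ld('w9')
f=lambda u,v:(250+u/4-.37,100+v/4-.37)
e=np.array([-.0356,.99937,0])
for nm,u,v,z in(('slotfloor',258.5,222,.008),('lowerwall',258,222,.038),('plaque bottom',264.5,324,.078)):
    P=onz(c,[f(u,v)],z)[0]; s=np.array([.4538,.232,0]);d=P-s
    print(nm,P.round(4),'along',(d@e).round(4),'across mm',((d@[.99937,.0356,0])*1000).round(2))
```

```text
slotfloor [0.4521 0.286  0.008 ] along 0.054 across mm 0.17
lowerwall [0.4519 0.2882 0.038 ] along 0.0563 across mm 0.08
plaque bottom [0.4532 0.2769 0.078 ] along 0.0449 across mm 1.04
```

>>> play_rows([
  [[-0.8,-0.5,-12],[0,0,0],0],
  [[0,0,-12],[0,0,0],0],
  [[0,0,-10],[0,0,0],0],
  [[0,0,-10],[0,0,0],0],
  [[0,0,0],[0,0,0],0],
])

```text
clock: 10.02
position: [0.4531, 0.2249, 0.0863]
ee_rot: [1.0, 0.018, -0.0, -0.001]
ft_force: [0.6, 0.1, -0.5]
grip_width: 0.056
```

Run:
```python
from h import *
Rt=R.from_euler('z',2.04,degrees=True)*R.from_matrix(np.diag([1.,-1,-1]))
plan(np.array([.4540,.2244,.0625]),Rt);print(readout.get_obs()['ft_force'])
im,ci=shot('wrist','w10');crop(im,230,150,200,150,4,'w10c')
```

```text
shift mm [  0.9  -0.5 -23.8] rot deg [-0.08 -0.02 -0.06]
[ 0.6343914   0.05987079 -0.52789922]
```

View pics/w10c.png

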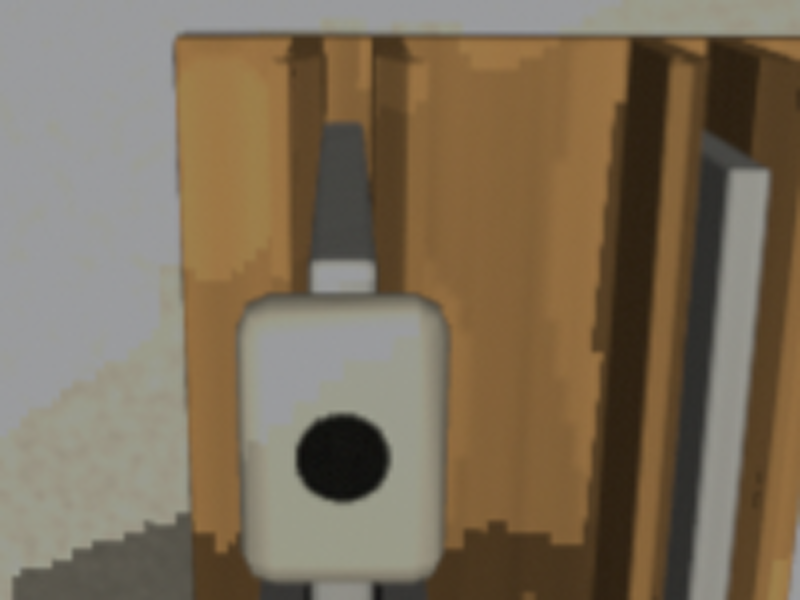

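The plaque bottom (343) sits about 0.8 mm to the robot side of the slot centre (349). I correct that and lower it.

>>> play_rows([
  [[0.8,0,0],[0,0,0],0],
  [[0,0,-7],[0,0,0],0],
  [[0,0,-7],[0,0,0],0],
  [[0,0,-5],[0,0,0],0],
  [[0,0,0],[0,0,0],0],
])

```text
clock: 10.7
position: [0.454, 0.2249, 0.0677]
ee_rot: [1.0, 0.018, 0.0, -0.001]
ft_force: [-0.0, -0.6, -1.2]
grip_width: 0.063
```

Run:
```python
from h import *
Rt=R.from_euler('z',2.04,degrees=True)*R.from_matrix(np.diag([1.,-1,-1]))
plan(np.array([.4540,.2244,.0625]),Rt);print(readout.get_obs()['ft_force'])
im,ci=shot('wrist','w11');crop(im,230,150,200,150,4,'w11c')
```

```text
shift mm [-0.  -0.5 -5.2] rot deg [-0.09  0.01 -0.06]
[-0.01619227 -0.62004044 -1.22179126]
```

View pics/w11c.png

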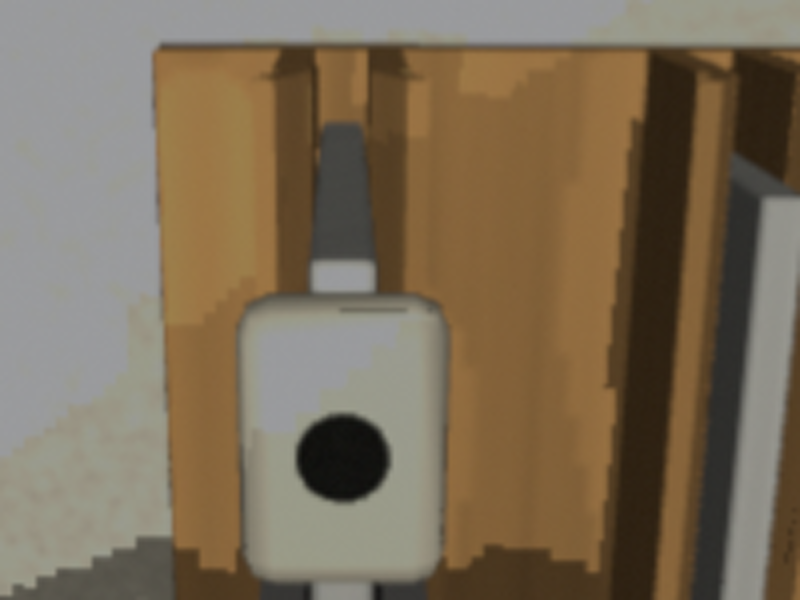

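It is in the slot without contact, with its bottom (343) within the floor band (317–370). Lowering the rest of the way.

>>> play_rows([
  [[0,0,-2],[0,0,0],0],
  [[0,0,-2],[0,0,0],0],
  [[0,0,-1],[0,0,0],0],
  [[0,0,0],[0,0,0],0],
])

```text
clock: 11.25
position: [0.4542, 0.2251, 0.0631]
ee_rot: [1.0, 0.018, 0.0, -0.001]
ft_force: [0.4, -0.2, -0.5]
grip_width: 0.059
```

>>> play_rows([
  [[0,0,-1],[0,0,0],0],
  [[0,0,0],[0,0,0],0],
])

```text
clock: 11.5
position: [0.4542, 0.2251, 0.0621]
ee_rot: [1.0, 0.018, 0.0, -0.001]
ft_force: [0.7, 0.6, -0.3]
grip_width: 0.061
```

>>> play_rows([
  [[0,0,-1],[0,0,0],0],
  [[0,0,0],[0,0,0],0],
])

```text
clock: 11.75
position: [0.4545, 0.2249, 0.0619]
ee_rot: [1.0, 0.018, 0.001, -0.001]
ft_force: [-2.5, -1.6, 7.3]
grip_width: 0.057
```

Floor touched at TCP z = 62 mm, close to the expected 62.5. Release and rise.

>>> play_rows([
  [[0,0,0],[0,0,0],12],
  [[0,0,0],[0,0,0],24],
  [[0,0,0],[0,0,0],30],
  [[0,0,0],[0,0,0],30],
  [[0,0,20],[0,0,0],30],
  [[0,0,30],[0,0,0],30],
  [[0,0,40],[0,0,0],40],
  [[0,0,40],[0,0,0],40],
  [[0,0,0],[0,0,0],40],
  [[0,0,0],[0,0,0],40],
])

```text
clock: 13.0
position: [0.454, 0.2249, 0.1905]
ee_rot: [1.0, 0.018, 0.0, -0.001]
ft_force: [-0.1, -0.8, -0.2]
grip_width: 0.468
```

Run:
```python
from h import *
print(readout.get_obs()['position'])
im,ci=shot('wrist','w12')
im,ci=shot('scene','s12');crop(im,330,200,200,150,4,'s12c')
```

```text
[0.45395216 0.22492372 0.19049063]
```

View pics/w12.png

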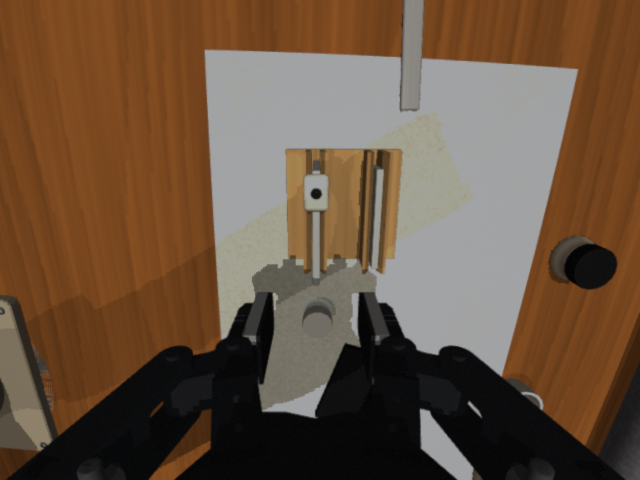

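View pics/s12c.png

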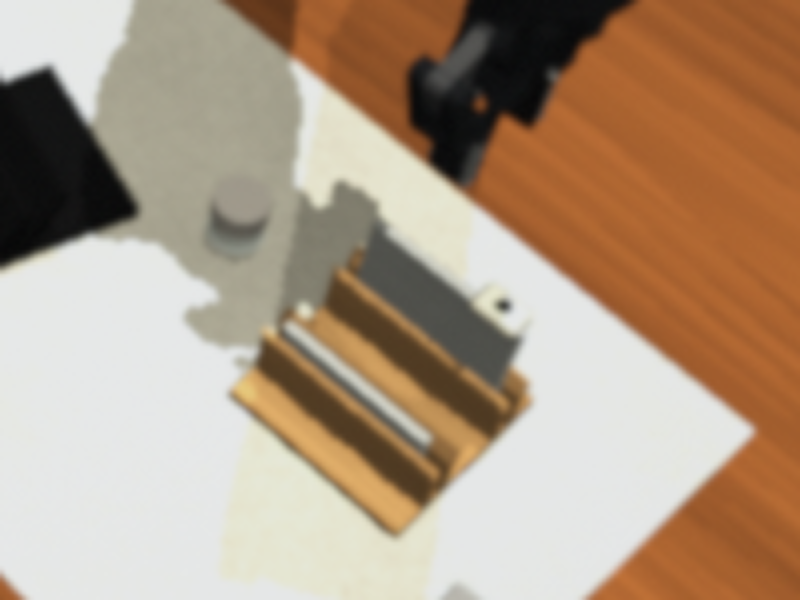

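The plaque stands in the free slot with the nail up and its dot at (316,193). I check the spot position from this view and from one 60 mm lower.

>>> play_rows([
  [[20,20,-20],[0,0,0],40],
  [[20,20,-20],[0,0,0],40],
  [[0,0,0],[0,0,0],40],
  [[0,0,0],[0,0,0],40],
])

```text
clock: 13.6
position: [0.4938, 0.2646, 0.1507]
ee_rot: [1.0, 0.018, -0.0, -0.001]
ft_force: [-0.3, 0.5, -0.2]
grip_width: 0.471
```

Run:
```python
from h import *
im2,c2=shot('wrist','w13');im1,c1=ld('w12')
ps=[]
for im,c in((im1,c1),(im2,c2)):
    g=cv2.cvtColor(im,cv2.COLOR_BGR2GRAY);pp=proj(c,[.4527,.262,.1])[0].astype(int)
    x0,y0=pp-15;sub=(g[y0:y0+30,x0:x0+30]<60).astype(np.uint8)
    n,l,st,ce=cv2.connectedComponentsWithStats(sub)
    print(pp,st[1:].tolist(),(ce[1:]+[x0,y0]).tolist())
    k=min(range(1,n),key=lambda i:np.linalg.norm(ce[i]-15));ps.append((c,ce[k]+[x0,y0]))
print(tri(ps)); print([onz(c,[p],.1) for c,p in ps])
crop(im2,200,120,200,150,4,'w13c')
```

```text
[315 193] [[11, 11, 10, 10, 79]] [[315.6455696202532, 193.46835443037975]]
[248 266] [[11, 11, 12, 10, 100]] [[249.5, 266.5]]
(array([0.45300645, 0.26183929, 0.09953788]), [0.04073893873364633, 0.04073893873350831])
[array([[0.45297111, 0.26195323, 0.1       ]]), array([[0.45312659, 0.26201138, 0.1       ]])]
```

View pics/w13c.png

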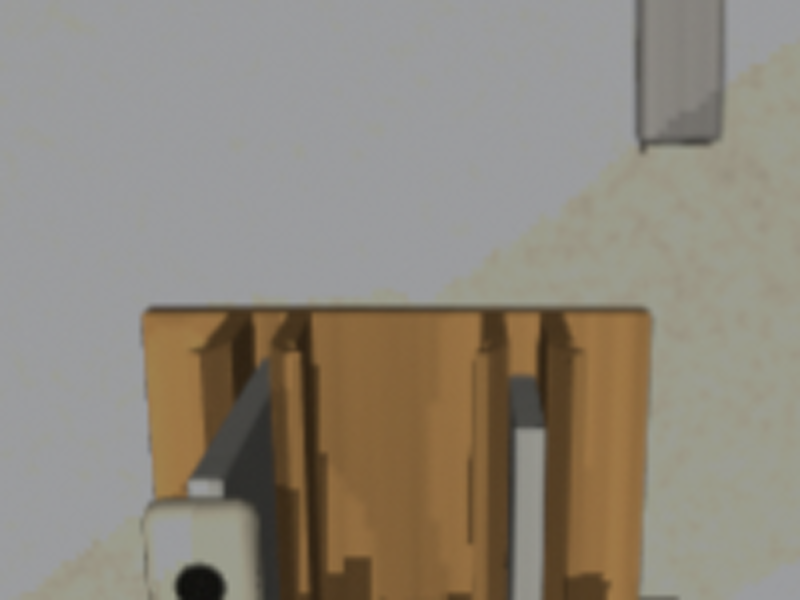

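Spot measured at (0.4530, 0.2619, 0.0995); expected was (0.4527, 0.262, 0.100). Next, off to the pen.

>>> play_rows([
  [[-5,-20,55],[0,0,-2],60],
  [[0,-30,53],[0,0,-2],60],
  [[0,-35,52],[0,0,-2],60],
  [[0,-60,0],[0,0,-2],60],
  [[0,-60,0],[0,0,-2],60],
  [[0,-60,0],[0,0,-2],60],
  [[0,-60,0],[0,0,-2],60],
  [[0,-60,0],[0,0,-2],60],
  [[0,-60,0],[0,0,-3],60],
  [[0,-60,0],[0,0,-3],60],
  [[0,-60,0],[0,0,-3],60],
  [[0,0,0],[0,0,0],60],
])

```text
clock: 15.15
position: [0.4867, -0.305, 0.3113]
ee_rot: [0.979, -0.203, 0.001, 0.0]
ft_force: [-0.1, 0.7, 0.8]
grip_width: 0.7
```

>>> play_rows([
  [[0,-40,0],[0,0,0],60],
  [[0,0,0],[0,0,0],60],
  [[0,0,0],[0,0,0],60],
])

```text
clock: 15.52
position: [0.4893, -0.3388, 0.3114]
ee_rot: [0.98, -0.198, 0.001, -0.001]
ft_force: [0.4, -0.3, -0.2]
grip_width: 0.697
```

Run:
```python
from h import *
print(readout.get_obs()['position'])
im,ci=shot('wrist','w14')
_,t=ld('top0');_,s=ld('scene0')
print(tri([(t,(461.2-.3,266.2-.3)),(s,(246,123.7))]))
```

```text
[ 0.48931823 -0.33877743  0.31141448]
(array([ 0.52903278, -0.28498059,  0.14968957]), [0.3343614153927755, 0.33436141539294995])
```

View pics/w14.png

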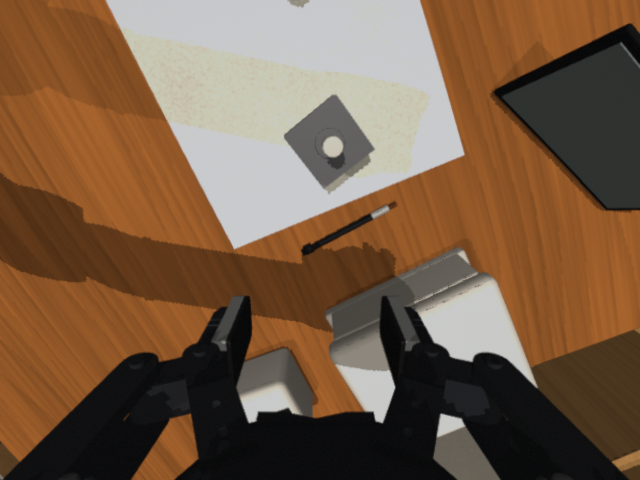

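The pen top is at (333,147). Triangulated top height is 150 mm, which fits the text (the pen's top at 152 mm, so pen_centre at 82 mm). Closer view next.

>>> play_rows([
  [[5,5,-50],[0,0,0],45],
  [[5,10,-50],[0,0,0],45],
  [[0,0,0],[0,0,0],45],
  [[0,0,0],[0,0,0],45],
])

```text
clock: 16.08
position: [0.4999, -0.3251, 0.2134]
ee_rot: [0.98, -0.198, 0.002, -0.001]
ft_force: [0.3, 0.1, 0.5]
grip_width: 0.527
```

Run:
```python
from h import *
print(readout.get_obs()['position'])
im,ci=shot('wrist','w15');im1,c1=ld('w14')
print(proj(ci,[.529,-.285,.15]))
crop(im1,270,80,120,120,5,'w14c')
p=proj(ci,[.529,-.285,.15])[0].astype(int)-75;print(p);crop(im,max(p[0],0),max(p[1],0),150,150,4,'w15c')
```

```text
[ 0.49993018 -0.32511997  0.21342897]
[[332.62929291 183.73318859]]
[257 108]
```

View pics/w14c.png

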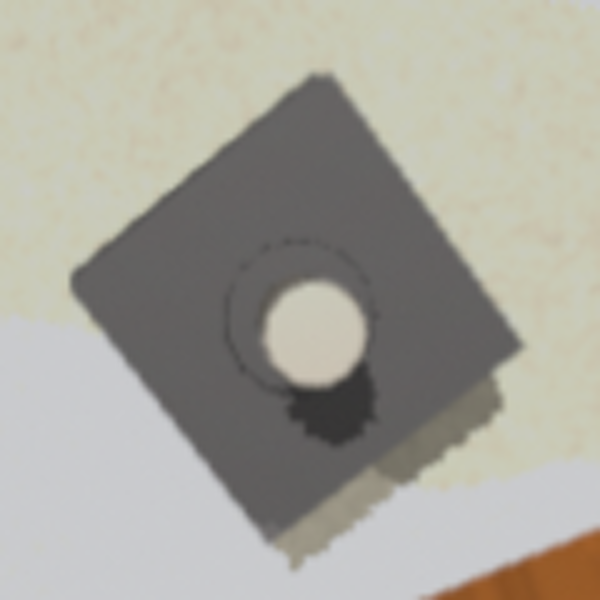

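View pics/w15c.png

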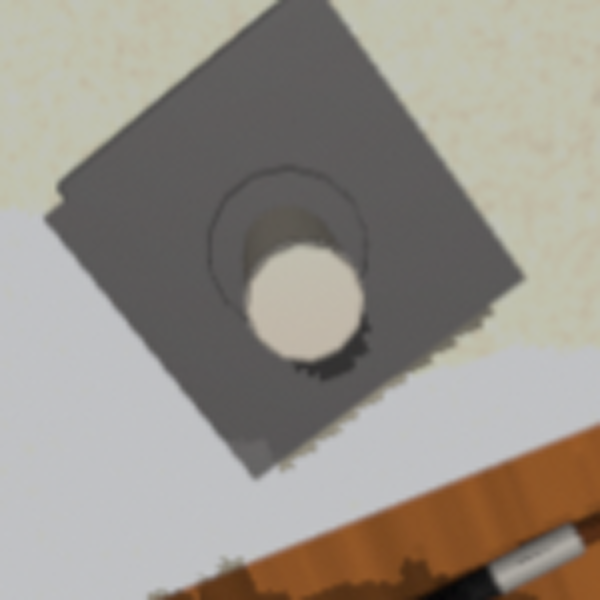

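Run:
```python
from h import *
_,a=ld('w14');_,b=ld('w15')
pa=np.array([315.5,334])/5+[270,80]-.4; pb=np.array([304,302])/4+[257,108]-.37
P,e=tri([(a,pa),(b,pb)]);print(P,e)
print(onz(a,[pa],.152),onz(b,[pb],.152))
# collar circle centres z=.086
print(onz(a,[np.array([302,318])/5+[270,80]-.4],.086),onz(b,[np.array([288,246])/4+[257,108]-.37],.086))
X=onz(b,[pb],.152)[0];o=readout.get_obs()
Rt=R.from_euler('z',-22.85,degrees=True)*R.from_matrix(np.diag([1.,-1,-1]))
plan(np.array([X[0],X[1],.095]),Rt)
```

```text
[ 0.52922254 -0.28453612  0.15091576] [0.08147730076585533, 0.08147730076554242]
[[ 0.52926785 -0.284493    0.152     ]] [[ 0.52915702 -0.2843259   0.152     ]]
[[ 0.52974554 -0.28477156  0.086     ]] [[ 0.52973827 -0.28383432  0.086     ]]
shift mm [  29.1   41.3 -118.9] rot deg [0.02 0.28 0.05]
```

The pen axis is at (0.5294, −0.2843), with its top at 151 mm. I move over it, then down.

>>> play_rows([
  [[14.7,20.6,0],[0,0.14,0],45],
  [[14.7,20.6,0],[0,0.14,0],45],
  [[0,0,-20],[0,0,0],45],
  [[0,0,-20],[0,0,0],45],
  [[0,0,0],[0,0,0],45],
  [[0,0,0],[0,0,0],45],
])

```text
clock: 16.88
position: [0.5294, -0.2843, 0.1731]
ee_rot: [0.98, -0.199, -0.0, -0.0]
ft_force: [0.0, -0.9, 0.1]
grip_width: 0.525
```

Run:
```python
from h import *
im,ci=shot('wrist','w16')
Rt=R.from_euler('z',-22.85,degrees=True)*R.from_matrix(np.diag([1.,-1,-1]))
plan(np.array([.5294,-.2843,.095]),Rt)
```

```text
shift mm [  0.   -0.1 -77.9] rot deg [-0.02 -0.05  0.07]
```

View pics/w16.png

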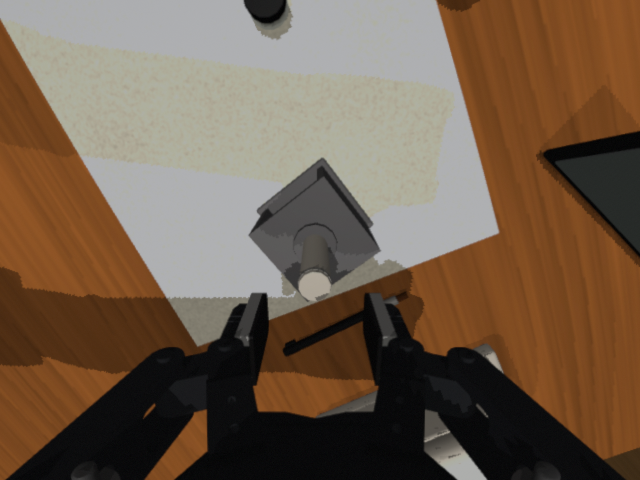

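The pen top at (315,285) is centred between the jaws. Down, then grip.

>>> play_rows([
  [[0,0,-26],[0,0,0],45],
  [[0,0,-26],[0,0,0],45],
  [[0,0,-26],[0,0,0],45],
  [[0,0,0],[0,0,0],45],
  [[0,0,0],[0,0,0],8],
  [[0,0,0],[0,0,0],8],
  [[0,0,0],[0,0,0],8],
  [[0,0,0],[0,0,0],8],
  [[0,0,0],[0,0,0],8],
  [[0,0,0],[0,0,0],8],
], force=60)

```text
clock: 18.18
position: [0.5296, -0.2841, 0.0949]
ee_rot: [0.98, -0.199, -0.0, -0.0]
ft_force: [-1.5, 0.3, 6.8]
grip_width: 0.197
```

Run:
```python
from h import *
o=readout.get_obs();print(o['position'],o['ft_force'],o['torque'],o['grip_width']*85.4)
```

```text
[ 0.5295583  -0.28410715  0.09488183] [-1.48110606  0.25108453  6.76061586] [0.09235589 0.29221432 0.03430265] 16.846509303148583
```

>>> play_rows([
  [[0,0,10],[0,0,0],8],
  [[0,0,25],[0,0,0],8],
  [[0,0,35],[0,0,0],8],
  [[0,0,35],[0,0,0],8],
  [[0,0,35],[0,0,0],8],
  [[0,0,0],[0,0,0],8],
  [[0,0,0],[0,0,0],8],
  [[0,0,0],[0,0,0],8],
])

```text
clock: 19.18
position: [0.5281, -0.2833, 0.2319]
ee_rot: [0.98, -0.198, -0.003, -0.001]
ft_force: [-0.5, -0.1, -2.1]
grip_width: 0.198
```

Run:
```python
from h import *
o=readout.get_obs();print(o['clock'],o['position'],o['ft_force'],o['torque'],o['grip_width']*85.4)
im,ci=shot('wrist','w17');crop(im,220,160,200,150,4,'w17c')
im,ci=shot('scene','s17');crop(im,170,60,150,130,5,'s17c')
```

```text
19.175 [ 0.52811735 -0.28326772  0.23187744] [-0.51453718 -0.14851671 -2.10910537] [ 0.05267599 -0.00856106  0.03436987] 16.933314304277356
```

View pics/w17.png

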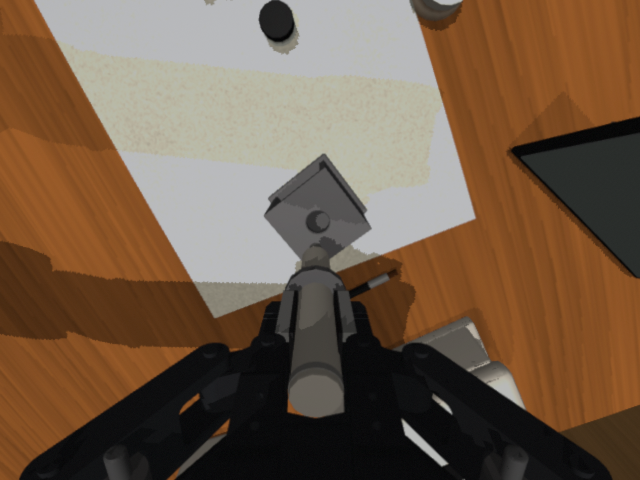

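View pics/s17c.png

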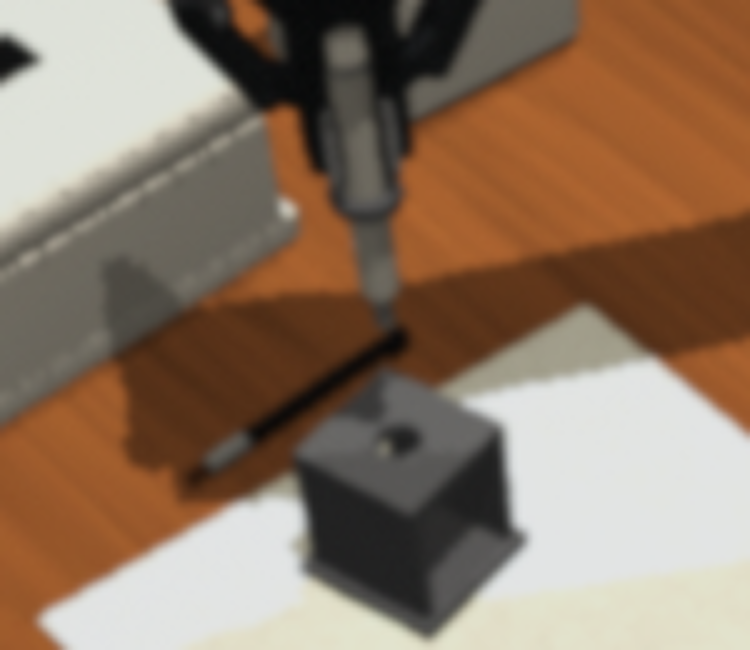

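The pen is held upright, with the empty stand below it. Travel over to the nail.

>>> play_rows([
  [[-3,20,1],[0,0,2],8],
  [[-5,40,1],[0,0,2.3],8],
  [[-7,50,1],[0,0,2.3],8],
  [[-8,55,1],[0,0,2.3],8],
  [[-8,55,1],[0,0,2.3],8],
  [[-8,55,1],[0,0,2.3],8],
  [[-8,55,1],[0,0,2.3],8],
  [[-8,55,1],[0,0,2.3],8],
  [[-8,55,0],[0,0,2.3],8],
  [[-7,50,0],[0,0,2.3],8],
  [[-3,30,0],[0,0,2.3],8],
  [[-2,25,0],[0,0,0],8],
])

```text
clock: 20.78
position: [0.453, 0.2626, 0.2409]
ee_rot: [1.0, 0.02, -0.002, 0.0]
ft_force: [-0.1, -0.9, -1.3]
grip_width: 0.197
```

>>> play_rows([
  [[0,0,0],[0,0,0],8],
  [[0,0,0],[0,0,0],8],
])

```text
clock: 21.02
position: [0.4539, 0.2603, 0.2408]
ee_rot: [1.0, 0.018, -0.002, 0.0]
ft_force: [0.1, -0.9, -1.2]
grip_width: 0.193
```

Run:
```python
from h import *
im,ci=shot('wrist','w18');crop(im,220,140,200,150,4,'w18c')
im,ci=shot('scene','s18');crop(im,350,130,180,180,4,'s18c')
Rt=R.from_euler('z',2,degrees=True)*R.from_matrix(np.diag([1.,-1,-1]))
plan(np.array([.453,.262,.23]),Rt)
o=readout.get_obs();print(o['position'],proj(camera_info('wrist'),[o['position']-[0,0,.083],[.453,.262,.0995]]))
```

```text
shift mm [ -1.    1.9 -11. ] rot deg [ 0.03 -0.2  -0.01]
[0.45401178 0.26014471 0.24101955] [[315.50058514 247.03900283]
 [314.56003114 222.17806387]]
```

View pics/w18c.png

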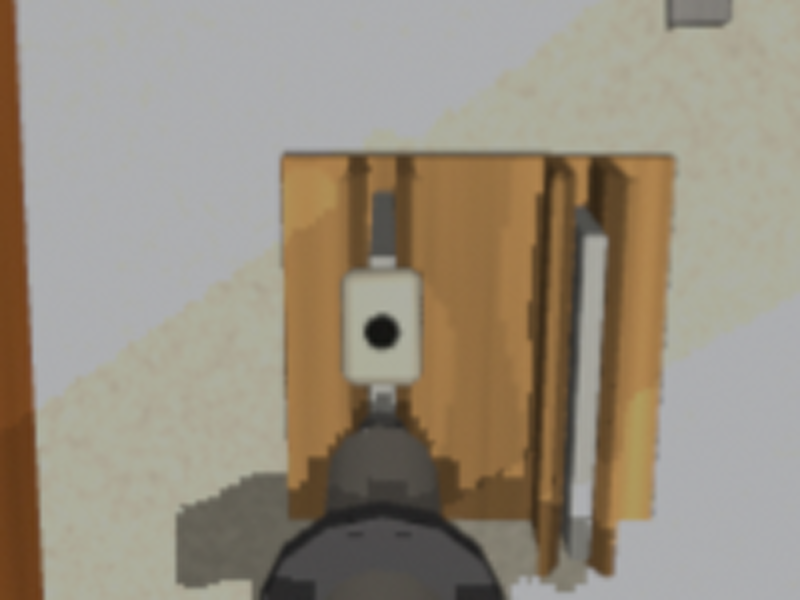

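View pics/s18c.png

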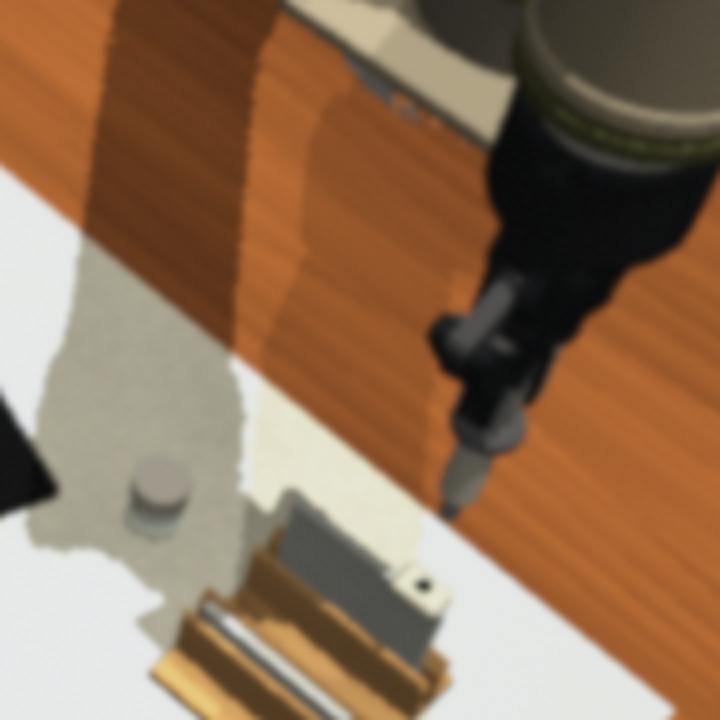

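The pen axis (315.7) lines up with the dot column (315.2). The nose is visible just in front of the barrel at row ~241, close to the prediction. I centre it and lower to about 6 mm above the nail.

>>> play_rows([
  [[-1,1.9,-10],[0,-0.2,0],8],
  [[0,0,-15],[0,0,0],8],
  [[0,0,-15],[0,0,0],8],
  [[0,0,-11],[0,0,0],8],
  [[0,0,0],[0,0,0],8],
  [[0,0,0],[0,0,0],8],
])

```text
clock: 21.88
position: [0.4529, 0.2635, 0.1904]
ee_rot: [1.0, 0.018, 0.0, -0.0]
ft_force: [0.2, 0.5, -0.5]
grip_width: 0.193
```

Run:
```python
from h import *
im,ci=shot('wrist','w19');crop(im,220,140,200,150,4,'w19c')
im,ci=shot('scene','s19');crop(im,390,180,120,120,6,'s19c')
im,ci=shot('top','t19');crop(im,180,230,120,100,6,'t19c')
Rt=R.from_euler('z',2,degrees=True)*R.from_matrix(np.diag([1.,-1,-1]))
plan(np.array([.453,.262,.1824]),Rt)
o=readout.get_obs();print(o['position'],o['ft_force'])
```

```text
shift mm [ 0.1 -1.5 -8.2] rot deg [-0.02  0.04 -0.1 ]
[0.45290204 0.26349407 0.19055916] [-0.16017807 -0.67865437 -1.4384091 ]
```

View pics/w19c.png

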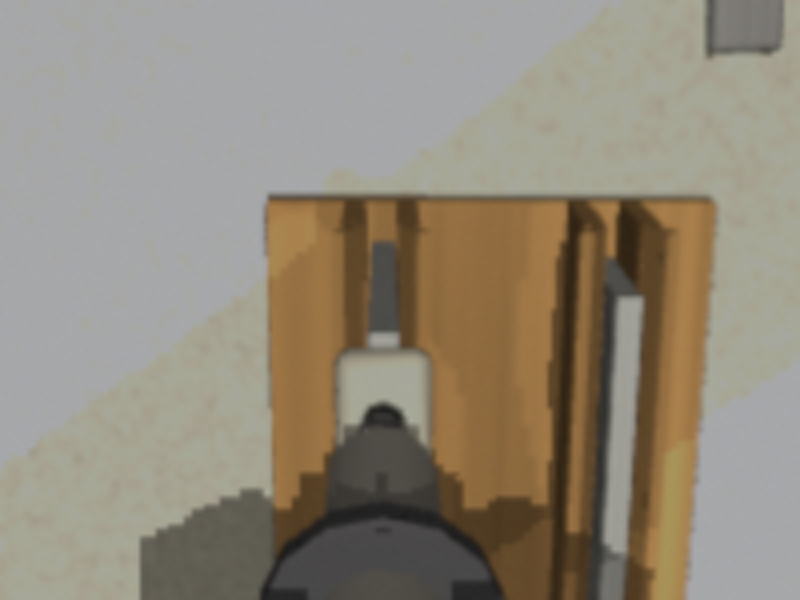

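View pics/s19c.png

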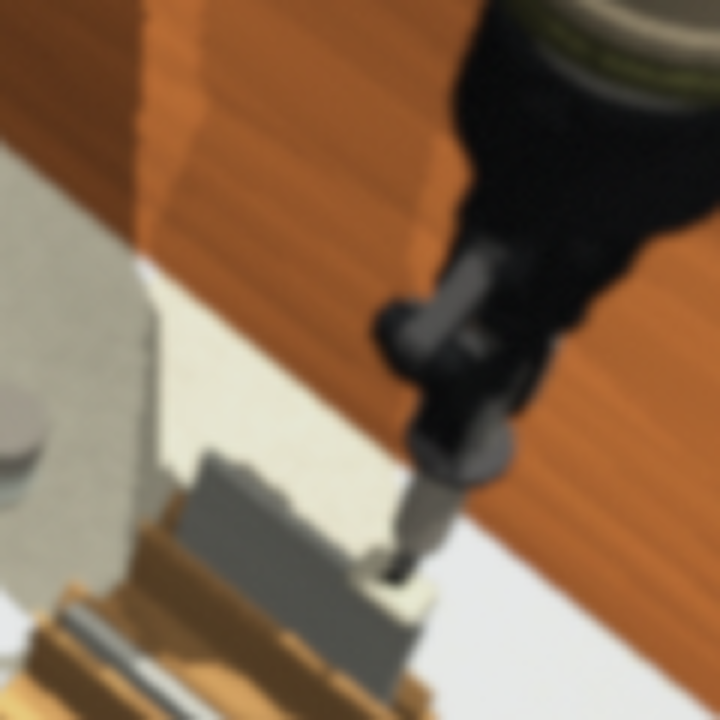

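View pics/t19c.png

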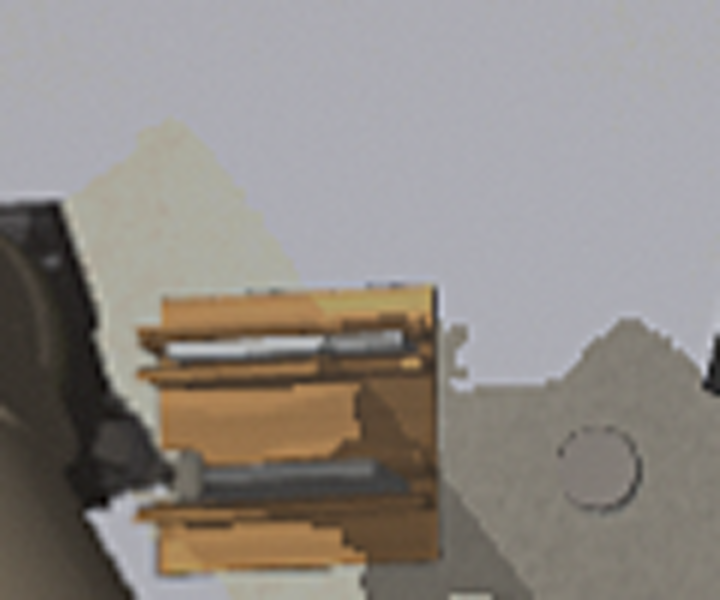

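The nose is centred over the nail (381) a few mm above it. I shift −1.5 mm in y and lower gently.

>>> play_rows([
  [[0,-1.5,0],[0,0,0],8],
  [[0,0,-3.5],[0,0,0],8],
  [[0,0,-3.5],[0,0,0],8],
  [[0,0,0],[0,0,0],8],
  [[0,0,0],[0,0,0],8],
])

```text
clock: 22.65
position: [0.4526, 0.2618, 0.183]
ee_rot: [1.0, 0.018, -0.0, 0.0]
ft_force: [-0.7, -0.4, -1.6]
grip_width: 0.195
```

>>> play_rows([
  [[0,0,-1],[0,0,0],8],
  [[0,0,-1],[0,0,0],8],
  [[0,0,0],[0,0,0],8],
  [[0,0,0],[0,0,0],8],
])

```text
clock: 23.15
position: [0.4527, 0.2619, 0.1811]
ee_rot: [1.0, 0.018, 0.0, -0.0]
ft_force: [0.3, 0.8, 1.2]
grip_width: 0.198
```

>>> play_rows([
  [[0,0,-1],[0,0,0],8],
  [[0,0,0],[0,0,0],8],
  [[0,0,0],[0,0,0],8],
])

```text
clock: 23.52
position: [0.4527, 0.2619, 0.1801]
ee_rot: [1.0, 0.018, 0.0, -0.0]
ft_force: [0.1, 0.1, 2.1]
grip_width: 0.194
```

>>> play_rows([
  [[0,0,-1],[0,0,0],8],
  [[0,0,-0.5],[0,0,0],8],
  [[0,0,0],[0,0,0],8],
  [[0,0,0],[0,0,0],8],
  [[0,0,0],[0,0,0],8],
])

```text
clock: 24.15
position: [0.4527, 0.2618, 0.1785]
ee_rot: [1.0, 0.018, -0.0, 0.0]
ft_force: [-0.3, -0.9, 1.8]
grip_width: 0.194
```

Run:
```python
from h import *
F=[]
for i in range(8):
    camera('wrist');o=readout.get_obs();F.append(o['ft_force'])
print(np.mean(F,0),np.std(F,0),o['position'],o['ee_rot'],o['clock'],o['grip_width']*85.4)
im,ci=shot('wrist','w20');crop(im,220,140,200,150,4,'w20c')
im,ci=shot('scene','s20');crop(im,390,180,120,120,6,'s20c')
im,ci=shot('top','t20')
```

```text
[0.11491564 0.37159586 1.88370801] [0.59566082 0.47432807 0.5136144 ] [0.452658   0.26182528 0.17850863] [ 9.99831157e-01  1.83754107e-02 -1.78974548e-05  3.82590516e-05] 24.55 16.526206517570408
```

View pics/w20c.png

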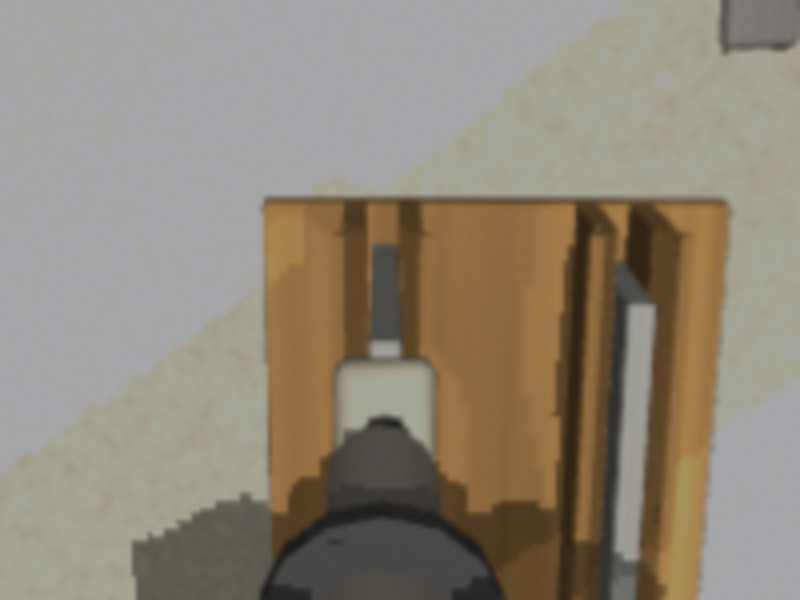

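View pics/s20c.png

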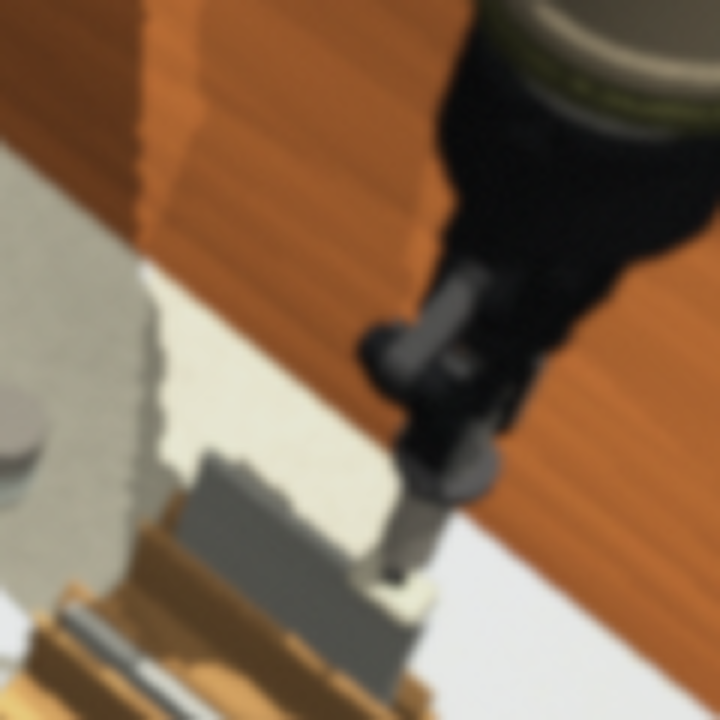

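View pics/t20.png

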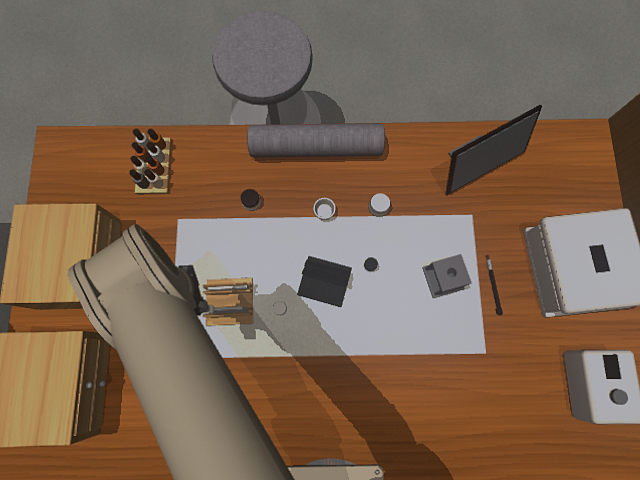

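Mean vertical force is 1.9 N against about −1.3 N while hanging free. That is roughly 3.2 N on the nose, or half-way in. The nose looks shorter, the dot is covered, the plaque is upright and the other objects look unmoved. Handing in.

Run:
```python
from h import *
print(manip.hand_in()); o=readout.get_obs();print(o['clock'],o['position'],o['ft_force'])
```

```text
the job is handed in; nothing more can be done
None
the job is handed in; nothing more can be done
```

The plaque now stands released in the rack's free slot, nail up. The pen is held upright with its nose on the dark spot, and I handed the job in at about 25 s of the 54 s.

**Plaque:** I drew it out of the rest along its own z, turned it upright and lowered it until it touched the slot floor, with the tool tip at 62 mm (62.5 expected). After release, two wrist views put the spot at (0.4530, 0.2619, 0.0995) m, within 1 mm of where it should be.

**Pen:** The tool tip stopped at (0.4527, 0.2618) m, so by arm position the nose axis is within 1 mm of the spot. I gripped the pen centred to within about 1 mm. The wrist force rose by about 3.2 N from free hanging, and the arm went about 4 mm past the estimated first contact. Both fit the nose being half-way in. A single force reading varies by about 0.5 N.

**What disagreed:**
- One lip height on the rack came out at 33 mm (46 mm given); the other came out at 47 mm. The slot's position did not depend on it.
- The top camera put the rack about 2 mm from where the wrist camera did, which is within its calibration.
- I first misread the stand as 152 mm high. That figure is the pen's top, and two views measured it at 150–151 mm.

**Not checked directly:** the pen covers the dot, so the final fit was judged from arm position and force. The jars, pot, file, brush and low plaque look undisturbed in the last pictures, but I did not measure them.

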